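# Rehang the toy cupboard's lift-off door

### The job

The plywood door of the toy cupboard has been washed and stands in the drying rack beside a plain shelf board. Hang it back on the cupboard: with the door swung open, lower it gently, never forcing it, until both of its hinge tubes are fully down over the two upright hinge pins, then let go and push the door shut. Leave the shelf board in the rack and everything else on the table where it is.

Things in the scene. Friction and masses are not known exactly. Their poses are not given: they have to be found in the camera images.
- door: the door: plywood panel 15 mm thick (its x), 190 wide (its y), 220 high (its z), 0.42 kg give or take 20%; steel hinge tubes beyond its -y edge. Origin: middle of its underside, z up both in the rack and hung. Outer face -x, with a knob (28 mm wide, 22 mm proud) at y = +65 mm, 115 mm up. Shut, its axes point as the cupboard's; it opens anticlockwise seen from above, past a right angle
- top_edge (a point): on the door: point of the panel's top edge above its centre of mass (14 mm from the panel's middle towards the tubes, 220 mm above the underside). The top edge is clear for gripping across the 15 mm thickness
- tube_low (a point): on the door: centre of the lower end of the lower hinge tube, at x = 0, y = -117 mm (22 mm outside the panel's edge), 30 mm above the door's origin. Both tubes are on one line parallel to the door's z; each is 28 mm long, 20 mm outside, plain bore of 12 mm, open at both ends
- tube_high (a point): on the door: centre of the lower end of the upper hinge tube, 150 mm above tube_low
- cupboard: fixed two-bay plywood cupboard on the table, 220 mm deep (its x), 420 wide (its y), 270 high, front facing its -x. Origin: middle of its underside. The door covers the bay on its +y side; the other bay is open. A steel hinge strip with two upright pins is on the front of the middle post. No spring or catch: the door swings freely and stays where it is left
- hinge_line (a point): on the cupboard: nominal line of the two pins, at the lower collar's top (130 mm in front of the cupboard's origin, 8 mm to its -y, 55 mm up). The hinge fittings are adjustable: the true line of both pins, one vertical line, may stand up to 5 mm off this point either way, both in cupboard x and in cupboard y
- upper_collar (a point): on the cupboard: the same nominal line at the upper collar's top, 205 mm up. Each pin is round, 9.6 mm thick, nearly square-topped, and stands 24 mm above its collar (18 mm wide). The tubes' lower ends rest on the collars when the door is fully down (door's origin 25 mm above the table)
- buffers (a point): on the cupboard: point midway between two 10 mm rubber buffers (60 and 210 mm up) at the far side of the door's bay, 120 mm in front of the cupboard's origin and 180 mm to its +y, on which the back of the shut door rests, about 0.19 m from the pins
- rack: fixed wooden drying rack: base 190 x 200 mm, 12 mm thick, with two slots along its y, at x = -37 and +37 mm, between round pegs reaching 62 mm above the table. Origin: middle of its underside. The door stands in one slot, the shelf board in the other, undersides 12 mm above the table
- shelf_board: plain plywood board without hinges, 15 mm thick, 180 wide, 95 high, standing in the other slot of the rack, its top 107 mm above the table. Origin: middle of its underside. To be left alone
- link_frame: flat plastic linking frame, 140 x 140 x 16 mm, lying on the table. Origin: middle of its underside. To be left alone
- spray_bottle: spray bottle, 72 mm thick, 190 mm high. Origin: middle of its underside. To be left alone
- scrub_brush: hand brush lying on the table. To be left alone
- soap_jar: closed jar, 64 mm thick, 90 mm high. Origin: middle of its underside. To be left alone
- toy_cup: small toy cup, 64 mm wide, 55 mm high. Origin: middle of its underside. To be left alone
Things that resemble listed ones, but are neither listed nor needed, are in the scene too. Of the things that look like the door, the larger one is meant.

How it is judged:
By the outcome, as a careful person would: the job done as asked, in the order asked, and still so for the second after the job is handed in, with the robot touching nothing.
It also fails if it takes over 72 s, if anything falls off the work surface, if the arm or the gripper's body presses on something with over 40 N, if the wrist force passes 120 N, or if a joint passes its speed limit or range.

### The arm

A 7-joint arm with a two-finger parallel gripper is mounted at the origin on the work surface. World frame = base frame: x ahead of the robot, y to its left, z up, the work surface at z = 0. Lengths are in m, angles in rad, forces in N, time in s.
With the tool pointing down it reaches from about 0.35 to 0.9 m from the base axis. Payload 7.2 kg.
Tool frame: the origin (TCP) lies on the mounting face of the last link; the fingertips stand 182 mm ahead of it and the grasp point (between the pads) lies 163 mm ahead of it; x points along the fingers, y is the direction in which the jaws open and shut, and the axes are right-handed (so a half turn about x gives the same grasp; the last joint's range is limited). The gripper opens to 88 mm and grips with 3 to 60 N. Pads are 20 mm wide; open, the fingers measure 115 mm over their backs; the gripper's body (75 mm by 178 mm) begins 61 mm behind the grasp point.
Start: joints at [1.057, 0.411, -0.013, 1.596, 0.006, 1.134, -0.082], TCP at [0.269, -0.564, 0.405] pointing down, gripper open.
Joint ranges: [-2.95, 2.95], [-0.29, 1.99], [-1.47, 1.44], [0.14, 2.54], [-1.03, 4.17], [0.13, 1.85], [-2.86, 2.86]. Speed limits (rad/s): [2.39, 2.39, 3.01, 3.01, 3.14, 3.14, 3.14].

### API

Orientations are given as [roll, pitch, yaw] about the fixed x, y, z axes, in that order (R = Rz(yaw) Ry(pitch) Rx(roll)).
In Python, from station import readout, grab_frame, calibration, env, boxes_of gives the robot as it stands. The module is installed in compiled form; this text tells all that it offers.
- The arm moves only by the tool play_rows, never from a script. Its argument "increments" is a list of rows, each an object of numbers: "ax", "ay", "az": the turn, a rotation vector about the tool's x, y, z in degrees; "tx", "ty", "tz": the shift along the tool's x, y, z in m; "jaw": the opening, from 0 (shut) to 1 (fully open). A call has 1 to 8 rows; each row shifts and turns the pose as measured when the row begins, along the tool's axes as they then stand; what a row does not reach is not made up. A row lasts 1/12 s, in which the tool goes at most 41.7 mm and 7.16 degrees, less where a joint would pass 70% of its speed; a pose out of reach is approached as far as the arm can. A call with a gripper value outside its range is refused whole. The fingers move at their own pace and stop on an object; "squeeze" is the grip in N (left out, the last holds). Time passes only in rows, so rows that do not move let the fingers close. It gives the time, the measured TCP pose, the force and the opening at its end, in the units of the state.
- readout.get_state(): the state, without advancing time (a new reading comes with each control period).
- grab_frame(name): name is "scene" or "top" or "wrist"; returns (picture, depth): 384x512x3 uint8, red, green, blue; 384x512 float32, m along the optical axis (not along the pixel's ray), 0 where there is no reading.
- calibration(name): a dict with "fx", "fy", "cx", "cy" (pixels), "view" (4x4, takes a point from world to camera coordinates); the wrist camera has in their place "mount" (4x4, takes a point from camera to tool coordinates, whose origin is the TCP and whose axes are the tool frame's). Camera axes: x right, y up, looking along -z (the intrinsics and any distortion apply to the point x, -y, -z); pixel columns grow to the right and rows downward; lengths in m; the calibration is good to about 2 mm. A picture is of the moment at which its call begins: read the wrist's pose just before it. calibration takes no time and is no camera call.
- env.finish_job(): hands the job in, once; it reports no verdict.
Trained networks look in the newest picture that a camera, given by its name, has taken for a name from the list of things; names that differ only in an ending like _2 or _b are one class to them, and where a whole thing is asked for, a point or a joint stands for the part that bears it (a point fixed in the world has none). Each returns a list of dicts, best first, with "conf" (0 to 1); they miss things now and then, are a little off and sometimes report something else, mostly with a low value. They report only what shows in the picture. A call takes as long as a camera call. They do not tell look-alikes from the thing itself.
- boxes_of(target, camera): "location" ([x, y, z] in m, in world coordinates, good to about 4 mm: the middle of the surface that is visible of it).
The state is a dict: "time_s": time; "joint_positions": joint angles; "qd": joint speeds; "tau": joint torques, N m; "tcp_pos": TCP position; "ee_rot": TCP orientation; "contact_force": force on the tool from outside, world axes, zero at the start; "wrist_torque": the same for the moment, N m; "gripper_width": opening from 0.0 (shut) to 1.0 (fully open).
Only numpy, scipy, OpenCV 4.12 (cv2) and the standard library are available. Lean on these libraries where they do the work, as an engineer would, in place of code of your own. Each camera call takes 0.05 s, during which the arm holds its last target.

## Working session

There is one attempt and no reset: what is moved stays moved. The work goes in short steps, Python scripts to look and compute and a tool call to move; the robot and the scene stay as the last step left them, time stands still between calls to the robot, and variables do not carry over. Pictures are saved under pics/ and viewed, and the job is handed in when it is done.

Besides the shell and the picture viewer there is one more tool, called after "Request:" as a command line: name --argument value ..., lists and objects as JSON in quotes. play_rows: Moves the arm, as the interface text tells. Its arguments: {"type":"object","properties":{"increments":{"type":"array"},"squeeze":{"type":"number"}},"required":["increments"]}

```bash
mkdir -p pics; cat > h.py <<'E'
import numpy as np, cv2
from scipy.spatial.transform import Rotation as Ro
from station import readout, grab_frame, calibration, env, boxes_of
def save(name, fn):
    im,d=grab_frame(name); cv2.imwrite('pics/%s.png'%fn, im[:,:,::-1]); np.savez('pics/%s.npz'%fn,im=im,d=d); return im,d
def T_tool():
    s=readout.get_state(); T=np.eye(4); T[:3,:3]=Ro.from_euler('xyz',s['ee_rot']).as_matrix(); T[:3,3]=s['tcp_pos']; return T
def camT(name,Tt=None):
    c=calibration(name)
    if 'view' in c: return c,np.linalg.inv(np.array(c['view']))
    return c,(T_tool() if Tt is None else Tt)@np.array(c['mount'])
def pts(name,d,Tt=None):
    c,W=camT(name,Tt); v,u=np.mgrid[0:d.shape[0],0:d.shape[1]]
    P=np.stack([(u-c['cx'])/c['fx']*d,-(v-c['cy'])/c['fy']*d,-d,np.ones_like(d)],-1)
    return (P@W.T)[...,:3]
def proj(name,p,Tt=None):
    c,W=camT(name,Tt); q=np.linalg.inv(W)@np.r_[p,1]; return c['cx']+c['fx']*q[0]/-q[2], c['cy']+c['fy']*q[1]/q[2]
E
python3 - <<'E'
from h import *
print(readout.get_state())
for n in ['scene','top','wrist']:
    save(n,n+'0'); c=calibration(n); print(n,{k:(np.round(v,3).tolist()) for k,v in c.items()})
for n in ['scene','top']:
  for t in ['door','top_edge','tube_low','tube_high','cupboard','rack','shelf_board','buffers','upper_collar','hinge_line']:
    try: print(n,t,[(np.round(x['location'],3).tolist(),round(x['conf'],2)) for x in boxes_of(t,n)])
    except Exception as e: print(n,t,e)
print(readout.get_state()['time_s'])
E
```

```text
{'time_s': 0.0, 'joint_positions': array([ 1.05676752,  0.41191759, -0.01274184,  1.59707177,  0.00559735,
        1.13427035, -0.08220175]), 'qd': array([-0.00333648,  0.00035534,  0.00163133,  0.002065  ,  0.00040791,
       -0.00024091, -0.00149045]), 'tau': array([-2.77762711e-04, -5.87965214e+01,  6.41874466e-01, -2.91078115e+01,
       -5.38604963e-02,  1.82687771e-02,  1.34433012e-04]), 'tcp_pos': array([ 0.26940325, -0.56371237,  0.40378629]), 'ee_rot': array([-1.50864665,  1.56916482,  2.07882405]), 'contact_force': array([-0.64563632, -0.16258195, -0.66250515]), 'wrist_torque': array([-0.05107574,  0.00672892, -0.01471556]), 'gripper_width': 1.0013084057049475}
scene {'fx': 386.926, 'fy': 386.926, 'cx': 258.908, 'cy': 193.973, 'view': [[-0.623, 0.782, -0.009, 0.314], [-0.682, -0.538, 0.496, 0.33], [0.383, 0.315, 0.868, -1.335], [0.0, 0.0, 0.0, 1.0]]}
top {'fx': 401.919, 'fy': 401.919, 'cx': 258.614, 'cy': 193.018, 'view': [[0.003, -1.0, 0.018, 0.022], [0.99, 0.006, 0.14, -0.577], [-0.14, 0.018, 0.99, -1.099], [0.0, 0.0, 0.0, 1.0]]}
wrist {'fx': 326.383, 'fy': 326.383, 'cx':
[... 815 characters left out ...]
cene hinge_line [([0.627, 0.403, 0.268], 0.73)]
top door [([0.593, -0.265, 0.174], 0.74), ([0.301, -0.192, 0.152], 0.61)]
top top_edge [([0.592, -0.264, 0.172], 0.67), ([0.306, -0.193, 0.155], 0.58)]
top tube_low [([0.304, -0.186, 0.152], 0.88), ([0.594, -0.265, 0.171], 0.61)]
top tube_high [([0.303, -0.188, 0.156], 0.94), ([0.595, -0.267, 0.17], 0.86)]
top cupboard [([0.586, 0.374, 0.267], 0.88)]
top rack [([0.523, -0.249, 0.014], 0.61), ([0.362, -0.338, 0.093], 0.57)]
top shelf_board [([0.517, -0.252, 0.102], 0.6), ([0.526, -0.248, 0.012], 0.19)]
top buffers [([0.586, 0.377, 0.265], 0.92)]
top upper_collar [([0.587, 0.377, 0.269], 0.65)]
top hinge_line [([0.593, -0.267, 0.172], 0.17)]
1.15
```

View pics/scene0.png

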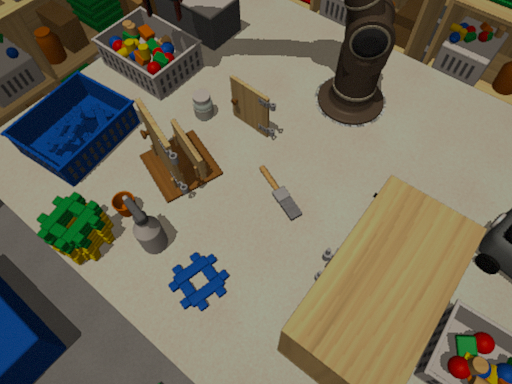

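View pics/top0.png

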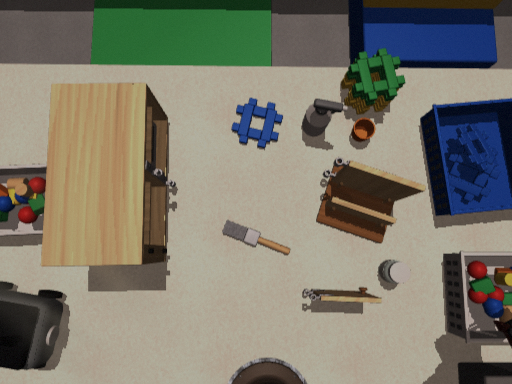

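View pics/wrist0.png

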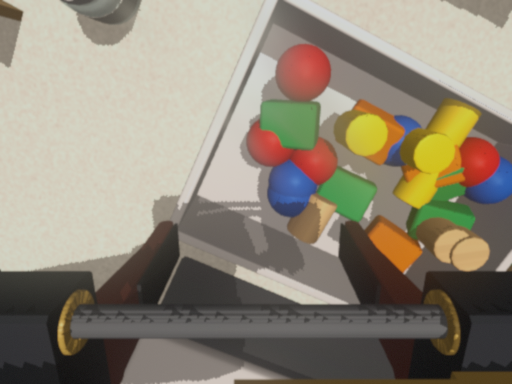

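The scene picture shows the rack holding the door (tubes at about (172,155)) and the shelf board. The cupboard is at right, with its hinge pins at about (325,260). The top view has the pins at about (165,178), the door at (375,180) with its tubes toward the cupboard, and the smaller look-alike door at (345,296).

```bash
python3 - <<'E'
from h import *
z=np.load('pics/top0.npz'); im,d=z['im'],z['d']
for nm,(u0,u1,v0,v1) in dict(hinge=(130,210,140,220),rack=(300,440,140,250)).items():
    c=cv2.resize(im[v0:v1,u0:u1],None,fx=5,fy=5,interpolation=cv2.INTER_CUBIC); cv2.imwrite('pics/top0_%s.png'%nm,c[:,:,::-1])
P=pts('top',d)
# cupboard top
m=(P[...,2]>0.26)&(P[...,2]<0.28)&(P[...,1]>0.1)
q=P[m]; r=cv2.minAreaRect((q[:,:2]*1000).astype(np.float32)); print('cup top',r,cv2.boxPoints(r).round(0).tolist(),np.median(q[:,2]))
# door top edge
m=(P[...,2]>0.215)&(P[...,2]<0.25)&(P[...,1]<0)&(P[...,0]>.45)
q=P[m]; r=cv2.minAreaRect((q[:,:2]*1000).astype(np.float32)); print('door top',r,cv2.boxPoints(r).round(0).tolist(),np.median(q[:,2]),len(q))
for (u,v) in [(153,170),(158,176),(165,180),(171,184),(339,162),(326,172),(331,181)]: print(u,v,P[v,u].round(3))
for t in ['spray_bottle','link_frame','scrub_brush','soap_jar','toy_cup']:
    print(t,[(np.round(x['location'],3).tolist(),round(x['conf'],2)) for x in boxes_of(t,'top')])
T=T_tool(); print(T.round(3))
E
```

```text
cup top ((591.6915283203125, 398.2100830078125), (419.7203063964844, 223.85443115234375), 1.2604918479919434) [[379.0, 505.0], [384.0, 282.0], [804.0, 291.0], [799.0, 515.0]] 0.2692009853969084
door top ((598.919677734375, -263.1186828613281), (222.2079620361328, 18.633146286010742), 71.60334014892578) [[555.0, -366.0], [573.0, -371.0], [643.0, -161.0], [625.0, -155.0]] 0.23056443234731683 655
153 170 [0.611 0.287 0.193]
158 176 [0.594 0.271 0.205]
165 180 [0.61  0.287 0.055]
171 184 [0.599 0.269 0.058]
339 162 [ 0.634 -0.173  0.194]
326 172 [ 0.637 -0.167  0.049]
331 181 [ 0.617 -0.187  0.019]
spray_bottle [([0.774, -0.134, 0.121], 0.59)]
link_frame [([0.792, 0.027, 0.02], 0.59)]
scrub_brush [([0.461, 0.044, 0.019], 0.68)]
soap_jar [([0.364, -0.336, 0.094], 0.65), ([0.588, 0.38, 0.267], 0.65)]
toy_cup []
[[ 0.     0.431 -0.902  0.269]
 [ 0.    -0.902 -0.431 -0.564]
 [-1.    -0.    -0.     0.405]
 [ 0.     0.     0.     1.   ]]
```

View pics/top0_hinge.png

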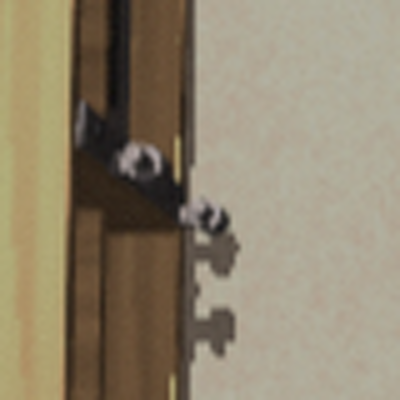

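View pics/top0_rack.png

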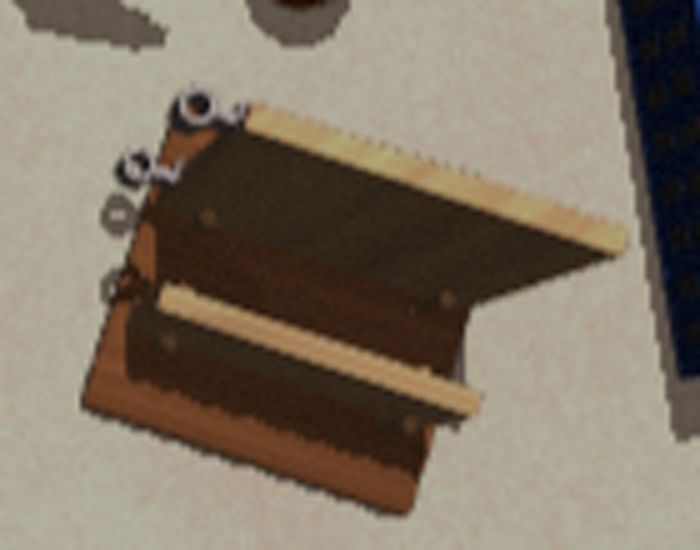

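```bash
cat >> h.py <<'E'
def down(yaw):  # tool x down, tool y at angle yaw from world X
    y=np.array([np.cos(yaw),np.sin(yaw),0]); x=np.array([0,0,-1.]); return np.stack([x,y,np.cross(x,y)],1)
def plan(p1,R1,step=0.038,jaw=None,T=None):
    T=T_tool() if T is None else T; p0,R0=T[:3,3],T[:3,:3]
    rv=Ro.from_matrix(R0.T@R1).as_rotvec(); n=int(np.ceil(max(np.linalg.norm(p1-p0)/step,np.degrees(np.linalg.norm(rv))/6.8,1)))
    out=[]
    for i in range(n):
        Ri=R0@Ro.from_rotvec(rv*i/n).as_matrix(); s=Ri.T@((p1-p0)/n); r=np.degrees(rv)/n
        out.append(dict(ax=round(r[0],1),ay=round(r[1],2),az=round(r[2],2),tx=round(s[0],4),ty=round(s[1],4),tz=round(s[2],4)))
    for o in out: print(str({k:v for k,v in o.items() if v}).replace("'",'"').replace(' ',''))
    print(n); return out
def st():
    s=readout.get_state(); T=T_tool(); print('t',round(s['time_s'],2),'p',np.round(s['tcp_pos'],4),'yaw',round(np.degrees(np.arctan2(T[1,1],T[0,1])),2),'xdown',T[:3,0].round(4),'F',np.round(s['contact_force'],1),'M',np.round(s['wrist_torque'],2),'w',round(s['gripper_width'],3)); print(' q',np.round(s['joint_positions'],2)); return T
E
python3 - <<'E'
from h import *
plan(np.array([.600,.166,.45]),down(np.radians(1.3)))
E
```

```text
{"ax":np.float64(-3.0),"tx":np.float64(-0.0021),"ty":np.float64(-0.0235),"tz":np.float64(-0.0279)}
{"ax":np.float64(-3.0),"tx":np.float64(-0.0021),"ty":np.float64(-0.022),"tz":np.float64(-0.029)}
{"ax":np.float64(-3.0),"tx":np.float64(-0.0021),"ty":np.float64(-0.0204),"tz":np.float64(-0.0302)}
{"ax":np.float64(-3.0),"tx":np.float64(-0.0021),"ty":np.float64(-0.0188),"tz":np.float64(-0.0312)}
{"ax":np.float64(-3.0),"tx":np.float64(-0.0021),"ty":np.float64(-0.0172),"tz":np.float64(-0.0321)}
{"ax":np.float64(-3.0),"tx":np.float64(-0.0021),"ty":np.float64(-0.0155),"tz":np.float64(-0.033)}
{"ax":np.float64(-3.0),"tx":np.float64(-0.0021),"ty":np.float64(-0.0137),"tz":np.float64(-0.0337)}
{"ax":np.float64(-3.0),"tx":np.float64(-0.0021),"ty":np.float64(-0.012),"tz":np.float64(-0.0344)}
{"ax":np.float64(-3.0),"tx":np.float64(-0.0021),"ty":np.float64(-0.0102),"tz":np.float64(-0.035)}
{"ax":np.float64(-3.0),"tx":np.float64(-0.0021),"ty":np.float64(-0.0083),"tz":np.float64(-0.0355)}
{"ax":np.float64(-3.0),"tx":np.float64(-0.0021),"ty":np.float64(-0.0065),"tz":np.float64(-0.0358)}
{"ax":np.float64
[... 365 characters left out ...]
t64(-0.0364)}
{"ax":np.float64(-3.0),"tx":np.float64(-0.0021),"ty":np.float64(0.003),"tz":np.float64(-0.0363)}
{"ax":np.float64(-3.0),"tx":np.float64(-0.0021),"ty":np.float64(0.0049),"tz":np.float64(-0.0361)}
{"ax":np.float64(-3.0),"tx":np.float64(-0.0021),"ty":np.float64(0.0068),"tz":np.float64(-0.0358)}
{"ax":np.float64(-3.0),"tx":np.float64(-0.0021),"ty":np.float64(0.0086),"tz":np.float64(-0.0354)}
{"ax":np.float64(-3.0),"tx":np.float64(-0.0021),"ty":np.float64(0.0105),"tz":np.float64(-0.0349)}
{"ax":np.float64(-3.0),"tx":np.float64(-0.0021),"ty":np.float64(0.0123),"tz":np.float64(-0.0343)}
{"ax":np.float64(-3.0),"tx":np.float64(-0.0021),"ty":np.float64(0.014),"tz":np.float64(-0.0336)}
22
```

Request:
play_rows --increments '[{"ax": -3,"tx": -0.004,"ty": -0.0235,"tz": -0.028},{"ax": -3,"tx": -0.004,"ty": -0.022,"tz": -0.029},{"ax": -3,"tx": -0.004,"ty": -0.0204,"tz": -0.03},{"ax": -3,"tx": -0.004,"ty": -0.0188,"tz": -0.031},{"ax": -3,"tx": -0.004,"ty": -0.017,"tz": -0.032},{"ax": -3,"tx": -0.004,"ty": -0.0155,"tz": -0.033},{"ax": -3,"tx": -0.004,"ty": -0.0137,"tz": -0.0337},{"ax": -3,"tx": -0.004,"ty": -0.012,"tz": -0.0344}]' --squeeze 25

```text
invalid input
```

```bash
sed -i 's/out.append(dict(.*/out.append({k:float(x) for k,x in dict(ax=round(r[0],1),ay=round(r[1],2),az=round(r[2],2),tx=round(s[0],4),ty=round(s[1],4),tz=round(s[2],4)).items()})/' h.py
python3 - <<'E'
from h import *
st()
plan(np.array([.600,.166,.45]),down(np.radians(1.3)))
E
```

```text
t 1.4 p [ 0.2695 -0.5639  0.4046] yaw -64.46 xdown [ 0.  0. -1.] F [0.  0.1 0.2] M [-0.01  0.04  0.  ] w 1.0
 q [ 1.06  0.41 -0.01  1.6   0.01  1.13 -0.08]
{"ax":-3.0,"tx":-0.0021,"ty":-0.0235,"tz":-0.0279}
{"ax":-3.0,"tx":-0.0021,"ty":-0.022,"tz":-0.029}
{"ax":-3.0,"tx":-0.0021,"ty":-0.0204,"tz":-0.0302}
{"ax":-3.0,"tx":-0.0021,"ty":-0.0188,"tz":-0.0312}
{"ax":-3.0,"tx":-0.0021,"ty":-0.0172,"tz":-0.0321}
{"ax":-3.0,"tx":-0.0021,"ty":-0.0155,"tz":-0.033}
{"ax":-3.0,"tx":-0.0021,"ty":-0.0137,"tz":-0.0337}
{"ax":-3.0,"tx":-0.0021,"ty":-0.012,"tz":-0.0344}
{"ax":-3.0,"tx":-0.0021,"ty":-0.0102,"tz":-0.035}
{"ax":-3.0,"tx":-0.0021,"ty":-0.0083,"tz":-0.0355}
{"ax":-3.0,"tx":-0.0021,"ty":-0.0065,"tz":-0.0358}
{"ax":-3.0,"tx":-0.0021,"ty":-0.0046,"tz":-0.0361}
{"ax":-3.0,"tx":-0.0021,"ty":-0.0027,"tz":-0.0363}
{"ax":-3.0,"tx":-0.0021,"ty":-0.0008,"tz":-0.0364}
{"ax":-3.0,"tx":-0.0021,"ty":0.0011,"tz":-0.0364}
{"ax":-3.0,"tx":-0.0021,"ty":0.003,"tz":-0.0363}
{"ax":-3.0,"tx":-0.0021,"ty":0.0049,"tz":-0.0361}
{"ax":-3.0,"tx":-0.0021,"ty":0.0068,"tz":-0.0358}
{"ax":-3.0,"tx":-0.0021,"ty":0.0086,"tz":-0.0354}
{"ax":-3.0,"tx":-0.0021,"ty":0.0105,"tz":-0.0349}
{"ax":-3.0,"tx":-0.0021,"ty":0.0123,"tz":-0.0343}
{"ax":-3.0,"tx":-0.0021,"ty":0.014,"tz":-0.0336}
22
```

Request:
play_rows --increments '[{"ax": -3,"ay": 0,"az": 0,"tx": -0.004,"ty": -0.0235,"tz": -0.028,"jaw": 1},{"ax": -3,"ay": 0,"az": 0,"tx": -0.004,"ty": -0.022,"tz": -0.029,"jaw": 1},{"ax": -3,"ay": 0,"az": 0,"tx": -0.004,"ty": -0.0204,"tz": -0.03,"jaw": 1},{"ax": -3,"ay": 0,"az": 0,"tx": -0.004,"ty": -0.0188,"tz": -0.031,"jaw": 1},{"ax": -3,"ay": 0,"az": 0,"tx": -0.004,"ty": -0.017,"tz": -0.032,"jaw": 1},{"ax": -3,"ay": 0,"az": 0,"tx": -0.004,"ty": -0.0155,"tz": -0.033,"jaw": 1},{"ax": -3,"ay": 0,"az": 0,"tx": -0.004,"ty": -0.0137,"tz": -0.0337,"jaw": 1},{"ax": -3,"ay": 0,"az": 0,"tx": -0.004,"ty": -0.012,"tz": -0.0344,"jaw": 1}]' --squeeze 25

```text
time_s: 2.07
tcp_pos: [0.3874, -0.2952, 0.4352]
ee_rot: [-0.049, 1.566, -2.324]
contact_force: [0.8, -0.1, 0.5]
gripper_width: 1.002
```

```bash

python3 - <<'E'
from h import *
st()
plan(np.array([.600,.166,.45]),down(np.radians(1.3)))
E
```

```text
t 2.07 p [ 0.3874 -0.2952  0.4352] yaw -40.35 xdown [-0.0036 -0.0039 -1.    ] F [ 0.8 -0.1  0.5] M [-0.07 -0.09 -0.04] w 1.002
 q [ 0.76  0.16 -0.24  1.87  0.05  1.12 -0.2 ]
{"ax":-3.0,"ay":0.02,"az":0.01,"tx":-0.0012,"ty":-0.0098,"tz":-0.0349}
{"ax":-3.0,"ay":0.02,"az":0.01,"tx":-0.0012,"ty":-0.0079,"tz":-0.0354}
{"ax":-3.0,"ay":0.02,"az":0.01,"tx":-0.0012,"ty":-0.0061,"tz":-0.0358}
{"ax":-3.0,"ay":0.02,"az":0.01,"tx":-0.0012,"ty":-0.0042,"tz":-0.036}
{"ax":-3.0,"ay":0.02,"az":0.01,"tx":-0.0012,"ty":-0.0023,"tz":-0.0362}
{"ax":-3.0,"ay":0.02,"az":0.01,"tx":-0.0012,"ty":-0.0005,"tz":-0.0363}
{"ax":-3.0,"ay":0.02,"az":0.01,"tx":-0.0012,"ty":0.0014,"tz":-0.0362}
{"ax":-3.0,"ay":0.02,"az":0.01,"tx":-0.0012,"ty":0.0033,"tz":-0.0361}
{"ax":-3.0,"ay":0.02,"az":0.01,"tx":-0.0011,"ty":0.0052,"tz":-0.0359}
{"ax":-3.0,"ay":0.02,"az":0.01,"tx":-0.0011,"ty":0.007,"tz":-0.0356}
{"ax":-3.0,"ay":0.02,"az":0.01,"tx":-0.0011,"ty":0.0089,"tz":-0.0352}
{"ax":-3.0,"ay":0.02,"az":0.01,"tx":-0.0011,"ty":0.0107,"tz":-0.0347}
{"ax":-3.0,"ay":0.02,"az":0.01,"tx":-0.0011,"ty":0.0125,"tz":-0.0341}
{"ax":-3.0,"ay":0.02,"az":0.01,"tx":-0.0011,"ty":0.0142,"tz":-0.0334}
14
```

Tracking is good. Continuing to the hinge.

Request:
play_rows --increments '[{"ax": -3,"ay": 0,"az": 0,"tx": -0.001,"ty": -0.0098,"tz": -0.035,"jaw": 1},{"ax": -3,"ay": 0,"az": 0,"tx": -0.001,"ty": -0.008,"tz": -0.0354,"jaw": 1},{"ax": -3,"ay": 0,"az": 0,"tx": -0.001,"ty": -0.006,"tz": -0.036,"jaw": 1},{"ax": -3,"ay": 0,"az": 0,"tx": -0.001,"ty": -0.004,"tz": -0.036,"jaw": 1},{"ax": -3,"ay": 0,"az": 0,"tx": -0.001,"ty": -0.0023,"tz": -0.036,"jaw": 1},{"ax": -3,"ay": 0,"az": 0,"tx": -0.001,"ty": -0.0005,"tz": -0.036,"jaw": 1},{"ax": -3,"ay": 0,"az": 0,"tx": -0.001,"ty": 0.0014,"tz": -0.036,"jaw": 1},{"ax": -3,"ay": 0,"az": 0,"tx": -0.001,"ty": 0.0033,"tz": -0.036,"jaw": 1}]'

```text
time_s: 2.73
tcp_pos: [0.5087, -0.0167, 0.4458]
ee_rot: [0.687, 1.561, -1.15]
contact_force: [1.5, -0.7, -0.2]
gripper_width: 0.999
```

```bash

python3 - <<'E'
from h import *
st()
plan(np.array([.600,.166,.45]),down(np.radians(1.3)))
E
```

```text
t 2.73 p [ 0.5087 -0.0167  0.4458] yaw -15.22 xdown [ 0.0038 -0.0086 -1.    ] F [ 1.5 -0.7 -0.2] M [-0.08 -0.09 -0.04] w 0.999
 q [ 0.37  0.22 -0.51  1.79  0.12  1.16 -0.44]
{"ax":-2.8,"ay":0.08,"az":-0.05,"tx":-0.0009,"ty":0.0067,"tz":-0.0334}
{"ax":-2.8,"ay":0.08,"az":-0.05,"tx":-0.0009,"ty":0.0083,"tz":-0.033}
{"ax":-2.8,"ay":0.08,"az":-0.05,"tx":-0.0008,"ty":0.0099,"tz":-0.0326}
{"ax":-2.8,"ay":0.08,"az":-0.05,"tx":-0.0008,"ty":0.0114,"tz":-0.0321}
{"ax":-2.8,"ay":0.08,"az":-0.05,"tx":-0.0008,"ty":0.0129,"tz":-0.0315}
{"ax":-2.8,"ay":0.08,"az":-0.05,"tx":-0.0007,"ty":0.0144,"tz":-0.0308}
6
```

Request:
play_rows --increments '[{"ax": -2.8,"ay": 0.1,"az": 0,"tx": -0.001,"ty": 0.0067,"tz": -0.0334,"jaw": 1},{"ax": -2.8,"ay": 0.1,"az": 0,"tx": -0.001,"ty": 0.008,"tz": -0.033,"jaw": 1},{"ax": -2.8,"ay": 0.1,"az": -0.1,"tx": -0.001,"ty": 0.0099,"tz": -0.0326,"jaw": 1},{"ax": -2.8,"ay": 0.1,"az": -0.1,"tx": -0.001,"ty": 0.0114,"tz": -0.032,"jaw": 1},{"ax": -2.8,"ay": 0.1,"az": -0.1,"tx": -0.001,"ty": 0.013,"tz": -0.0315,"jaw": 1},{"ax": -2.8,"ay": 0,"az": 0,"tx": -0.001,"ty": 0.0144,"tz": -0.031,"jaw": 1},{"ax": 0,"ay": 0,"az": 0,"tx": 0,"ty": 0,"tz": 0,"jaw": 1}]'

```text
time_s: 3.32
tcp_pos: [0.6014, 0.1836, 0.4527]
ee_rot: [2.615, 1.565, 1.095]
contact_force: [-1.3, 0.0, 0.3]
gripper_width: 1.002
```

```bash

python3 - <<'E'
from h import *
T=st()
im,d=save('wrist','w1'); np.save('pics/w1T.npy',T)
st()
c=cv2.resize(im[0:140,180:340],None,fx=5,fy=5,interpolation=cv2.INTER_CUBIC); cv2.imwrite('pics/w1c.png',c[:600,:,::-1])
E
```

```text
t 3.32 p [0.6014 0.1836 0.4527] yaw 2.91 xdown [ 0.0025  0.0049 -1.    ] F [-1.3  0.   0.3] M [ 0.02  0.01 -0.01] w 1.002
 q [ 0.05  0.45 -0.61  1.49  0.26  1.27 -0.53]
t 3.37 p [0.601  0.1811 0.4524] yaw 2.71 xdown [ 0.0018  0.0028 -1.    ] F [-0.6 -0.7  0.8] M [-0.05 -0.07  0.03] w 0.998
 q [ 0.05  0.45 -0.6   1.5   0.26  1.27 -0.53]
```

View pics/w1.png

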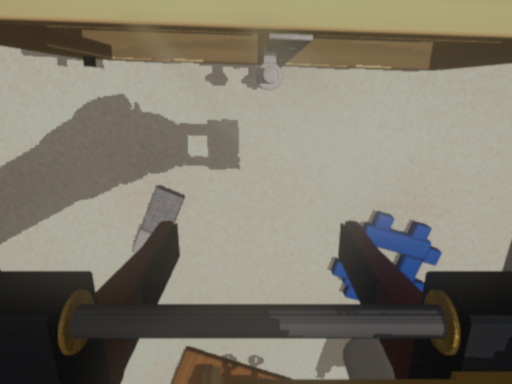

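View pics/w1c.png

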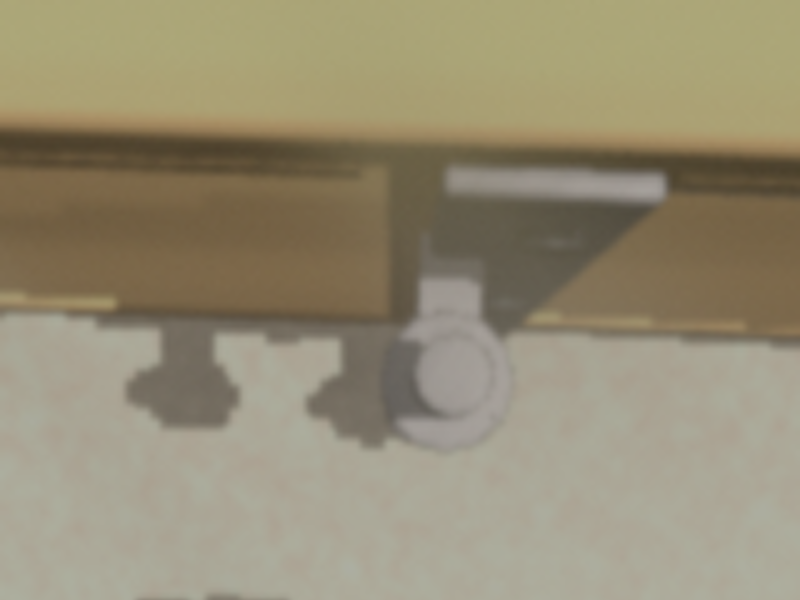

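The wrist view shows the upper pin (with its collar) from above at about (271,75). The arm was still settling, so I'll hold and retake it.

Request:
play_rows --increments '[{"ax": 0,"ay": 0,"az": 0,"tx": 0,"ty": 0,"tz": 0,"jaw": 1},{"ax": 0,"ay": 0,"az": 0,"tx": 0,"ty": 0,"tz": 0,"jaw": 1},{"ax": 0,"ay": 0,"az": 0,"tx": 0,"ty": 0,"tz": 0,"jaw": 1}]'

```text
time_s: 3.62
tcp_pos: [0.6008, 0.1791, 0.4517]
ee_rot: [2.442, 1.57, 0.916]
contact_force: [0.2, 0.6, 0.1]
gripper_width: 1.002
```

```bash

python3 - <<'E'
from h import *
T=st()
im,d=save('wrist','w2'); np.save('pics/w2T.npy',T)
st()
c=cv2.resize(im[40:120,220:320],None,fx=8,fy=8,interpolation=cv2.INTER_CUBIC); cv2.imwrite('pics/w2c.png',c[:600,:,::-1])
print((d[66:84:2,262:282:2]*1000).astype(int))
P=pts('wrist',d,T)
m=(P[...,2]>.222)&(P[...,2]<.24)&(P[...,1]<.285); v,u=np.nonzero(m); print('pin top',u.mean(),v.mean(),P[m].mean(0),P[m].min(0),P[m].max(0),len(u))
m=(P[...,2]>.198)&(P[...,2]<.21)&(P[...,1]<.285); v,u=np.nonzero(m); print('collar',u.mean(),v.mean(),P[m].mean(0),P[m].min(0),P[m].max(0),len(u))
E
```

```text
t 3.62 p [0.6008 0.1791 0.4517] yaw 2.55 xdown [ 6.e-04  8.e-04 -1.e+00] F [0.2 0.6 0.1] M [-0.03 -0.06 -0.04] w 1.002
 q [ 0.05  0.45 -0.6   1.5   0.26  1.27 -0.53]
t 3.67 p [0.6008 0.1788 0.4518] yaw 2.53 xdown [ 8.e-04  7.e-04 -1.e+00] F [ 0.3  0.  -0.4] M [-0.03 -0.07 -0.04] w 0.999
 q [ 0.05  0.45 -0.6   1.5   0.26  1.28 -0.53]
[[212 190 190 190 191 190 191 190 190 214]
 [213 194 190 189 191 190 191 191 191 213]
 [214 204 191 192 189 191 192 192 213 214]
 [214 214 201 190 191 191 192 212 214 213]
 [215 214 214 211 203 208 214 214 214 213]
 [213 216 215 215 215 215 214 215 214 215]
 [216 216 217 215 216 215 214 216 216 409]
 [358 224 215 216 215 216 215 411 411 411]
 [358 358 359 357 410 412 411 412 411 412]]
pin top 271.3954545454545 64.94545454545455 [0.60444364 0.27151725 0.22840951] [0.60007294 0.26704569 0.22234073] [0.60898815 0.27590863 0.23053589] 220
collar 269.64102564102564 64.10042735042735 [0.60412446 0.27336808 0.20419072] [0.59588801 0.26287975 0.20120803] [0.61309594 0.28497776 0.20859278] 468
```

View pics/w2c.png

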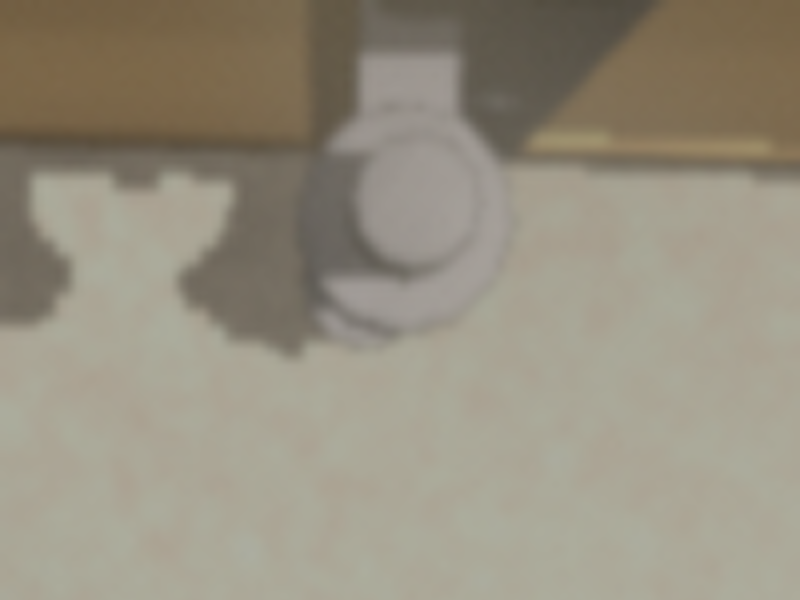

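```bash

python3 - <<'E'
from h import *
plan(np.array([.598,-.255,.45]),down(np.radians(-18.4)))
E
```

```text
{"ax":1.7,"tx":0.0001,"ty":-0.0018,"tz":0.0361}
{"ax":1.7,"tx":0.0001,"ty":-0.0007,"tz":0.0361}
{"ax":1.7,"tx":0.0001,"ty":0.0004,"tz":0.0362}
{"ax":1.7,"tx":0.0001,"ty":0.0015,"tz":0.0361}
{"ax":1.7,"tx":0.0001,"ty":0.0026,"tz":0.0361}
{"ax":1.7,"tx":0.0001,"ty":0.0037,"tz":0.036}
{"ax":1.7,"tx":0.0001,"ty":0.0048,"tz":0.0358}
{"ax":1.7,"tx":0.0001,"ty":0.0058,"tz":0.0357}
{"ax":1.7,"tx":0.0001,"ty":0.0069,"tz":0.0355}
{"ax":1.7,"tx":0.0001,"ty":0.008,"tz":0.0353}
{"ax":1.7,"tx":0.0002,"ty":0.0091,"tz":0.035}
{"ax":1.7,"tx":0.0002,"ty":0.0101,"tz":0.0347}
12
```

Request:
play_rows --increments '[{"ax": 1.7,"ay": 0,"az": 0,"tx": 0,"ty": -0.002,"tz": 0.036,"jaw": 1},{"ax": 1.7,"ay": 0,"az": 0,"tx": 0,"ty": -0.001,"tz": 0.036,"jaw": 1},{"ax": 1.7,"ay": 0,"az": 0,"tx": 0,"ty": 0,"tz": 0.036,"jaw": 1},{"ax": 1.7,"ay": 0,"az": 0,"tx": 0,"ty": 0.0015,"tz": 0.036,"jaw": 1},{"ax": 1.7,"ay": 0,"az": 0,"tx": 0,"ty": 0.0026,"tz": 0.036,"jaw": 1},{"ax": 1.7,"ay": 0,"az": 0,"tx": 0,"ty": 0.0037,"tz": 0.036,"jaw": 1},{"ax": 1.7,"ay": 0,"az": 0,"tx": 0,"ty": 0.005,"tz": 0.036,"jaw": 1},{"ax": 1.7,"ay": 0,"az": 0,"tx": 0,"ty": 0.006,"tz": 0.0357,"jaw": 1}]'

```text
time_s: 4.33
tcp_pos: [0.5929, -0.1204, 0.4544]
ee_rot: [1.973, 1.565, 0.201]
contact_force: [0.0, 0.5, -0.7]
gripper_width: 1.003
```

Request:
play_rows --increments '[{"ax": 1.7,"ay": 0,"az": 0,"tx": 0,"ty": 0.007,"tz": 0.0355,"jaw": 1},{"ax": 1.7,"ay": 0,"az": 0,"tx": 0,"ty": 0.008,"tz": 0.035,"jaw": 1},{"ax": 1.7,"ay": 0,"az": 0,"tx": 0,"ty": 0.008,"tz": 0.025,"jaw": 1},{"ax": 1,"ay": 0,"az": 0,"tx": 0,"ty": 0.005,"tz": 0.015,"jaw": 1},{"ax": 0,"ay": 0,"az": 0,"tx": 0,"ty": 0,"tz": 0,"jaw": 1},{"ax": 0,"ay": 0,"az": 0,"tx": 0,"ty": 0,"tz": 0,"jaw": 1},{"ax": 0,"ay": 0,"az": 0,"tx": 0,"ty": 0,"tz": 0,"jaw": 1}]'

```text
time_s: 4.92
tcp_pos: [0.5852, -0.2563, 0.4566]
ee_rot: [1.022, 1.562, -0.889]
contact_force: [-0.1, 0.9, -0.3]
gripper_width: 1.001
```

```bash

python3 - <<'E'
from h import *
T=st()
im,d=save('wrist','w3'); np.save('pics/w3T.npy',T)
P=pts('wrist',d,T)
m=(P[...,2]>.223)&(P[...,2]<.245); v,u=np.nonzero(m); q=P[m]
r=cv2.minAreaRect((q[:,:2]*1000).astype(np.float32)); print(r,cv2.boxPoints(r).round(0).tolist(),np.median(q[:,2]),len(q))
im2=im.copy(); im2[m]=(255,0,0); cv2.imwrite('pics/w3m.png',im2[:,:,::-1])
E
```

```text
t 4.92 p [ 0.5852 -0.2563  0.4566] yaw -19.49 xdown [ 0.0056 -0.0069 -1.    ] F [-0.1  0.9 -0.3] M [ 0.06 -0.05  0.04] w 1.001
 q [ 0.62  0.43 -0.4   1.47  0.18  1.27 -0.15]
((594.8250732421875, -278.1761474609375), (189.95648193359375, 15.184562683105469), 71.17501831054688) [[557.0, -366.0], [571.0, -371.0], [633.0, -191.0], [618.0, -186.0]] 0.23142066927365612 4924
```

View pics/w3.png

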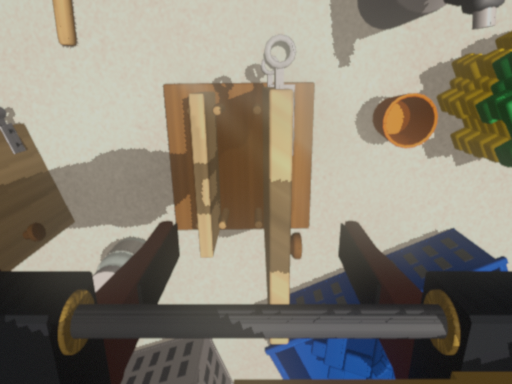

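View pics/w3m.png

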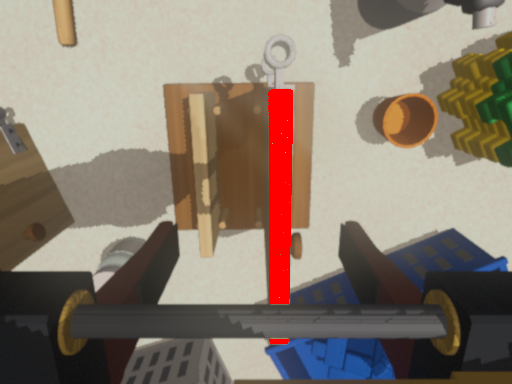

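The wrist view shows the door's top edge (red mask, columns 268–292), with tubes at (280,52), knob on the right at (297,245) and the shelf board at left. The measured top edge is 190 x 15 mm at z 0.231, and the overhead camera agrees. Now aligning to grasp it.

```bash

python3 - <<'E'
from h import *
st(); plan(np.array([.5993,-.2649,.400]),down(np.radians(-18.83)),step=.02)
E
```

```text
t 4.97 p [ 0.5854 -0.2555  0.4567] yaw -19.42 xdown [ 0.0058 -0.0066 -1.    ] F [0.5 0.7 0.3] M [-0.05 -0.05 -0.02] w 1.002
 q [ 0.62  0.43 -0.4   1.47  0.18  1.27 -0.15]
{"ax":-0.2,"ay":0.08,"az":-0.15,"tx":0.0189,"ty":0.0053,"tz":0.0013}
{"ax":-0.2,"ay":0.08,"az":-0.15,"tx":0.0189,"ty":0.0053,"tz":0.0014}
{"ax":-0.2,"ay":0.08,"az":-0.15,"tx":0.0189,"ty":0.0054,"tz":0.0014}
3
```

Request:
play_rows --increments '[{"ax": -0.2,"ay": 0.1,"az": -0.15,"tx": 0.019,"ty": 0.0053,"tz": 0.0014,"jaw": 1},{"ax": -0.2,"ay": 0.1,"az": -0.15,"tx": 0.019,"ty": 0.0053,"tz": 0.0014,"jaw": 1},{"ax": -0.2,"ay": 0.1,"az": -0.15,"tx": 0.019,"ty": 0.0053,"tz": 0.0014,"jaw": 1},{"ax": 0,"ay": 0,"az": 0,"tx": 0,"ty": 0,"tz": 0,"jaw": 1},{"ax": 0,"ay": 0,"az": 0,"tx": 0,"ty": 0,"tz": 0,"jaw": 1},{"ax": 0,"ay": 0,"az": 0,"tx": 0,"ty": 0,"tz": 0,"jaw": 1}]'

```text
time_s: 5.47
tcp_pos: [0.6024, -0.2526, 0.4018]
ee_rot: [2.581, 1.564, 0.7]
contact_force: [-1.1, -0.4, 0.3]
gripper_width: 1.003
```

```bash

python3 - <<'E'
from h import *
T=st(); plan(np.array([.5993,-.2649,.378]),down(np.radians(-18.83)),step=.01)
im,d=save('wrist','w4'); np.save('pics/w4T.npy',T)
P=pts('wrist',d,T)
m=(P[...,2]>.223)&(P[...,2]<.245)&(P[...,1]<-.18); v,u=np.nonzero(m); q=P[m]
r=cv2.minAreaRect((q[:,:2]*1000).astype(np.float32)); print(r,cv2.boxPoints(r).round(0).tolist(),np.median(q[:,2]),len(q))
E
```

```text
t 5.47 p [ 0.6024 -0.2526  0.4018] yaw -17.79 xdown [ 0.0049  0.0041 -1.    ] F [-1.1 -0.4  0.3] M [-0.02 -0.02  0.01] w 1.003
 q [ 0.6   0.49 -0.4   1.51  0.2   1.18 -0.15]
{"ax":0.3,"ay":-0.1,"az":-0.06,"tx":0.0079,"ty":0.0003,"tz":0.0043}
{"ax":0.3,"ay":-0.1,"az":-0.06,"tx":0.0079,"ty":0.0003,"tz":0.0042}
{"ax":0.3,"ay":-0.1,"az":-0.06,"tx":0.0079,"ty":0.0003,"tz":0.0042}
3
((600.7078247070312, -260.8578186035156), (126.243408203125, 107.3751449584961), 31.668489456176758) [[519.0, -248.0], [575.0, -340.0], [683.0, -273.0], [626.0, -182.0]] 0.23148574685229262 8411
```

View pics/w4.png

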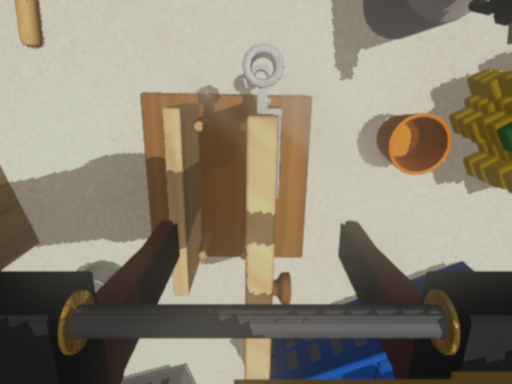

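Request:
play_rows --increments '[{"ax": 0.5,"ay": -0.1,"az": -0.1,"tx": 0.004,"ty": 0,"tz": 0.0065,"jaw": 1},{"ax": 0.5,"ay": -0.1,"az": -0.1,"tx": 0.004,"ty": 0,"tz": 0.0065,"jaw": 1},{"ax": 0,"ay": 0,"az": 0,"tx": 0,"ty": 0,"tz": 0,"jaw": 1},{"ax": 0,"ay": 0,"az": 0,"tx": 0,"ty": 0,"tz": 0,"jaw": 1}]'

```text
time_s: 5.85
tcp_pos: [0.5984, -0.2649, 0.3975]
ee_rot: [1.773, 1.565, -0.126]
contact_force: [0.4, 0.6, -0.1]
gripper_width: 1.003
```

```bash

python3 - <<'E'
from h import *
T=st(); plan(np.array([.5993,-.2649,.378]),down(np.radians(-18.83)),step=.01)
E
```

```text
t 5.85 p [ 0.5984 -0.2649  0.3975] yaw -18.82 xdown [ 5.8e-03 -7.0e-04 -1.0e+00] F [ 0.4  0.6 -0.1] M [ 0.01 -0.07 -0.03] w 1.003
 q [ 0.61  0.5  -0.39  1.51  0.2   1.17 -0.14]
{"ay":-0.03,"az":-0.16,"tx":0.0097,"ty":0.0003,"tz":-0.0001}
{"ay":-0.03,"az":-0.16,"tx":0.0097,"ty":0.0004,"tz":-0.0001}
2
```

Request:
play_rows --increments '[{"ax": 0,"ay": 0,"az": -0.15,"tx": 0.01,"ty": 0.0004,"tz": 0,"jaw": 1},{"ax": 0,"ay": 0,"az": -0.15,"tx": 0.01,"ty": 0.0004,"tz": 0,"jaw": 1},{"ax": 0,"ay": 0,"az": 0,"tx": 0,"ty": 0,"tz": 0,"jaw": 1},{"ax": 0,"ay": 0,"az": 0,"tx": 0,"ty": 0,"tz": 0,"jaw": 1}]'

```text
time_s: 6.18
tcp_pos: [0.5989, -0.2661, 0.3757]
ee_rot: [2.539, 1.57, 0.638]
contact_force: [0.2, 0.4, 0.0]
gripper_width: 1.002
```

```bash

python3 - <<'E'
from h import *
T=st(); plan(np.array([.5993,-.2649,.378]),down(np.radians(-18.83)),step=.01)
im,d=save('wrist','w5'); np.save('pics/w5T.npy',T)
E
```

```text
t 6.18 p [ 0.5989 -0.2661  0.3757] yaw -18.91 xdown [ 8.e-04  6.e-04 -1.e+00] F [0.2 0.4 0. ] M [-0.04 -0.05 -0.01] w 1.002
 q [ 0.61  0.52 -0.39  1.53  0.21  1.13 -0.15]
{"ax":-0.1,"ay":-0.05,"az":-0.03,"tx":-0.0023,"tz":-0.0012}
1
```

View pics/w5.png

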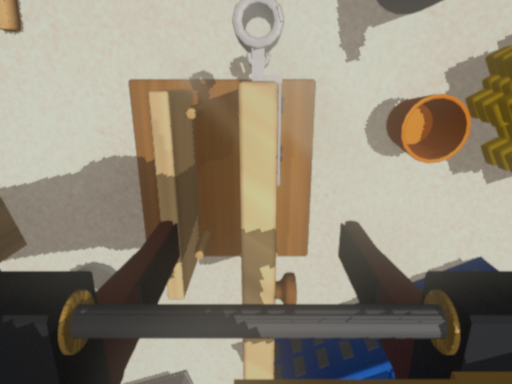

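Request:
play_rows --increments '[{"ax": 0,"ay": 0,"az": 0,"tx": 0,"ty": 0,"tz": 0,"jaw": 0.05},{"ax": 0,"ay": 0,"az": 0,"tx": 0,"ty": 0,"tz": 0,"jaw": 0.05},{"ax": 0,"ay": 0,"az": 0,"tx": 0,"ty": 0,"tz": 0,"jaw": 0.05},{"ax": 0,"ay": 0,"az": 0,"tx": 0,"ty": 0,"tz": 0,"jaw": 0.05},{"ax": 0,"ay": 0,"az": 0,"tx": 0,"ty": 0,"tz": 0,"jaw": 0.05},{"ax": 0,"ay": 0,"az": 0,"tx": 0,"ty": 0,"tz": 0,"jaw": 0.05},{"ax": 0,"ay": 0,"az": 0,"tx": 0,"ty": 0,"tz": 0,"jaw": 0.05},{"ax": 0,"ay": 0,"az": 0,"tx": 0,"ty": 0,"tz": 0,"jaw": 0.05}]' --squeeze 35

```text
time_s: 6.9
tcp_pos: [0.5993, -0.2656, 0.3763]
ee_rot: [2.368, 1.569, 0.468]
contact_force: [1.2, -0.5, 0.0]
gripper_width: 0.434
```

```bash

python3 - <<'E'
from h import *
T=st()
im,d=save('wrist','w6'); np.save('pics/w6T.npy',T)
E
```

```text
t 6.9 p [ 0.5993 -0.2656  0.3763] yaw -18.87 xdown [ 1.4e-03  7.0e-04 -1.0e+00] F [ 1.2 -0.5  0. ] M [-0.05 -0.05 -0.  ] w 0.434
 q [ 0.61  0.52 -0.39  1.53  0.21  1.13 -0.15]
```

View pics/w6.png

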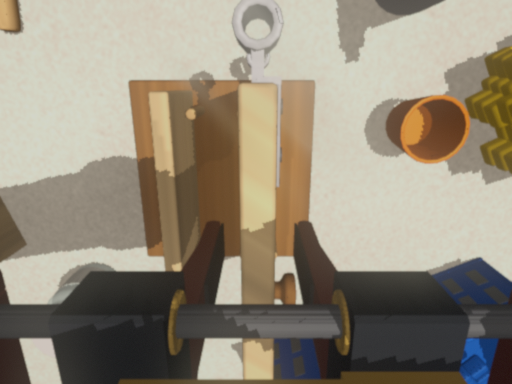

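Half closed and still moving. Continuing.

Request:
play_rows --increments '[{"ax": 0,"ay": 0,"az": 0,"tx": 0,"ty": 0,"tz": 0,"jaw": 0.05},{"ax": 0,"ay": 0,"az": 0,"tx": 0,"ty": 0,"tz": 0,"jaw": 0.05},{"ax": 0,"ay": 0,"az": 0,"tx": 0,"ty": 0,"tz": 0,"jaw": 0.05},{"ax": 0,"ay": 0,"az": 0,"tx": 0,"ty": 0,"tz": 0,"jaw": 0.05},{"ax": 0,"ay": 0,"az": 0,"tx": 0,"ty": 0,"tz": 0,"jaw": 0.05},{"ax": 0,"ay": 0,"az": 0,"tx": 0,"ty": 0,"tz": 0,"jaw": 0.05}]'

```text
time_s: 7.45
tcp_pos: [0.5992, -0.2657, 0.3763]
ee_rot: [2.378, 1.569, 0.478]
contact_force: [-0.7, 0.2, -0.3]
gripper_width: 0.17
```

```bash

python3 - <<'E'
from h import *
T=st()
E
```

```text
t 7.45 p [ 0.5992 -0.2657  0.3763] yaw -18.88 xdown [ 1.3e-03  7.0e-04 -1.0e+00] F [-0.7  0.2 -0.3] M [-0.02 -0.06  0.03] w 0.17
 q [ 0.61  0.52 -0.39  1.53  0.21  1.13 -0.15]
```

Request:
play_rows --increments '[{"ax": 0,"ay": 0,"az": 0,"tx": -0.006,"ty": 0,"tz": 0,"jaw": 0.05},{"ax": 0,"ay": 0,"az": 0,"tx": -0.012,"ty": 0,"tz": 0,"jaw": 0.05},{"ax": 0,"ay": 0,"az": 0,"tx": -0.015,"ty": 0,"tz": 0,"jaw": 0.05},{"ax": 0,"ay": 0,"az": 0,"tx": -0.018,"ty": 0,"tz": 0,"jaw": 0.05},{"ax": 0,"ay": 0,"az": 0,"tx": -0.018,"ty": 0,"tz": 0,"jaw": 0.05},{"ax": 0,"ay": 0,"az": 0,"tx": -0.018,"ty": 0,"tz": 0,"jaw": 0.05},{"ax": 0,"ay": 0,"az": 0,"tx": -0.015,"ty": 0,"tz": 0,"jaw": 0.05},{"ax": 0,"ay": 0,"az": 0,"tx": 0,"ty": 0,"tz": 0,"jaw": 0.05}]'

```text
time_s: 8.12
tcp_pos: [0.599, -0.2659, 0.4844]
ee_rot: [-2.734, 1.568, 1.65]
contact_force: [0.4, 0.3, -3.4]
gripper_width: 0.169
```

```bash

python3 - <<'E'
from h import *
T=st()
im,d=save('wrist','w7'); np.save('pics/w7T.npy',T); save('scene','s7')
plan(np.array([.607,.14,.480]),down(np.radians(1.3)),step=.03)
E
```

```text
t 8.12 p [ 0.599  -0.2659  0.4844] yaw -18.83 xdown [-2.0e-04  2.5e-03 -1.0e+00] F [ 0.4  0.3 -3.4] M [-0.06 -0.18 -0.01] w 0.169
 q [ 0.61  0.45 -0.4   1.38  0.17  1.35 -0.12]
{"ax":-1.4,"ay":-0.01,"az":0.02,"tx":0.0002,"ty":-0.0088,"tz":-0.0276}
{"ax":-1.4,"ay":-0.01,"az":0.02,"tx":0.0002,"ty":-0.0081,"tz":-0.0278}
{"ax":-1.4,"ay":-0.01,"az":0.02,"tx":0.0002,"ty":-0.0074,"tz":-0.028}
{"ax":-1.4,"ay":-0.01,"az":0.02,"tx":0.0002,"ty":-0.0067,"tz":-0.0282}
{"ax":-1.4,"ay":-0.01,"az":0.02,"tx":0.0001,"ty":-0.006,"tz":-0.0284}
{"ax":-1.4,"ay":-0.01,"az":0.02,"tx":0.0001,"ty":-0.0053,"tz":-0.0285}
{"ax":-1.4,"ay":-0.01,"az":0.02,"tx":0.0001,"ty":-0.0045,"tz":-0.0286}
{"ax":-1.4,"ay":-0.01,"az":0.02,"tx":0.0001,"ty":-0.0038,"tz":-0.0287}
{"ax":-1.4,"ay":-0.01,"az":0.02,"tx":0.0001,"ty":-0.0031,"tz":-0.0288}
{"ax":-1.4,"ay":-0.01,"az":0.02,"tx":0.0001,"ty":-0.0024,"tz":-0.0289}
{"ax":-1.4,"ay":-0.01,"az":0.02,"tx":0.0001,"ty":-0.0017,"tz":-0.029}
{"ax":-1.4,"ay":-0.01,"az":0.02,"tx":0.0001,"ty":-0.0009,"tz":-0.029}
{"ax":-1.4,"ay":-0.01,"az":0.02,"tx":0.0001,"ty":-0.0002,"tz":-0.029}
{"ax":-1.4,"ay":-0.01,"az":0.02,"tx":0.0001,"ty":0.0005,"tz":-0.029}
14
```

View pics/w7.png

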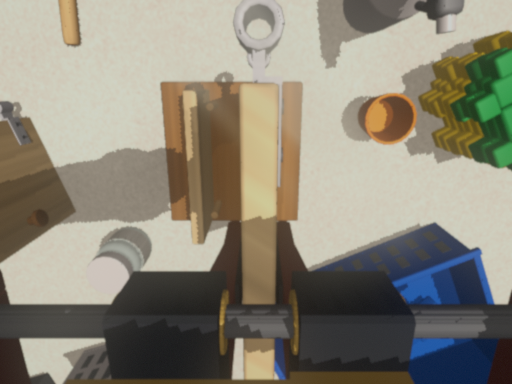

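View pics/s7.png

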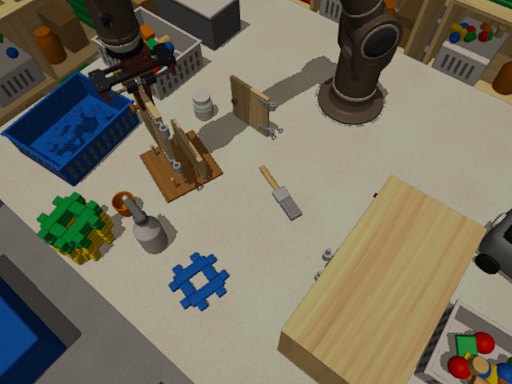

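The door is held plumb and clear of the rack. Its tube ring is at (258,24) in the wrist view and the shelf board hasn't moved. Carrying to the cupboard.

Request:
play_rows --increments '[{"ax": -0.7,"ay": 0,"az": 0,"tx": 0,"ty": -0.0045,"tz": -0.014,"jaw": 0.05},{"ax": -1.4,"ay": 0,"az": 0,"tx": 0,"ty": -0.0081,"tz": -0.0278,"jaw": 0.05},{"ax": -1.4,"ay": 0,"az": 0,"tx": 0,"ty": -0.0075,"tz": -0.028,"jaw": 0.05},{"ax": -1.4,"ay": 0,"az": 0,"tx": 0,"ty": -0.007,"tz": -0.028,"jaw": 0.05},{"ax": -1.4,"ay": 0,"az": 0,"tx": 0,"ty": -0.006,"tz": -0.0284,"jaw": 0.05},{"ax": -1.4,"ay": 0,"az": 0,"tx": 0,"ty": -0.0053,"tz": -0.0285,"jaw": 0.05},{"ax": -1.4,"ay": 0,"az": 0,"tx": 0,"ty": -0.0045,"tz": -0.0285,"jaw": 0.05},{"ax": -1.4,"ay": 0,"az": 0,"tx": 0,"ty": -0.004,"tz": -0.0287,"jaw": 0.05}]'

```text
time_s: 8.88
tcp_pos: [0.6012, -0.044, 0.469]
ee_rot: [-1.614, 1.548, 2.952]
contact_force: [0.7, 0.3, -3.6]
gripper_width: 0.171
```

```bash

python3 - <<'E'
from h import *
T=st(); plan(np.array([.607,.13,.480]),down(np.radians(1.3)),step=.025)
# tube geometry in tool frame from w7
z=np.load('pics/w7.npz'); im,d=z['im'],z['d']; T7=np.load('pics/w7T.npy')
W=np.linalg.inv(T7); P=pts('wrist',d,T7); 
Pt=P@W[:3,:3].T+W[:3,3]
c=cv2.resize(im[0:60,225:295],None,fx=10,fy=10,interpolation=cv2.INTER_CUBIC); cv2.imwrite('pics/w7c.png',c[:,:,::-1])
m=np.zeros(d.shape,bool); m[0:52,230:290]=True
h=Pt[...,0]
m&=(h<0.182)&(h>.15); q=Pt[m]; print(len(q),q.mean(0),q.min(0),q.max(0),np.percentile(q[:,0],[5,25,50,75,95]))
print((h[0:60:3,232:290:3]*1000).astype(int))
E
```

```text
t 8.88 p [ 0.6012 -0.044   0.469 ] yaw -8.38 xdown [-0.0228  0.0044 -0.9997] F [ 0.7  0.3 -3.6] M [ 0.01 -0.16 -0.02] w 0.171
 q [ 0.37  0.38 -0.51  1.53  0.18  1.3  -0.31]
{"ax":-1.4,"ay":-0.02,"az":0.19,"tx":-0.0015,"ty":-0.0028,"tz":-0.0247}
{"ax":-1.4,"ay":-0.02,"az":0.19,"tx":-0.0015,"ty":-0.0022,"tz":-0.0248}
{"ax":-1.4,"ay":-0.02,"az":0.19,"tx":-0.0015,"ty":-0.0016,"tz":-0.0248}
{"ax":-1.4,"ay":-0.02,"az":0.19,"tx":-0.0015,"ty":-0.001,"tz":-0.0249}
{"ax":-1.4,"ay":-0.02,"az":0.19,"tx":-0.0015,"ty":-0.0004,"tz":-0.0249}
{"ax":-1.4,"ay":-0.02,"az":0.19,"tx":-0.0016,"ty":0.0002,"tz":-0.0249}
{"ax":-1.4,"ay":-0.02,"az":0.19,"tx":-0.0016,"ty":0.0008,"tz":-0.0249}
7
1851 [ 1.60377645e-01  3.45579382e-05 -1.03506947e-01] [ 0.15453286 -0.00971649 -0.11149057] [ 0.18198797  0.00984684 -0.09342849] [0.15606264 0.15679471 0.15750404 0.15999098 0.17626274]
[[484 484 483 484 157 157 157 156 158 156 156 156 157 156 156 484 483 485
  483 485]
 [485 485 486 157 156 155 157 157 158 157 156 157 157 157 156 158 484 485
  485 485]
 [485 488 157 155 156 156 156  20 158 159 157 158 157 156 156 158 
[... 764 characters left out ...]
 156 484
  485 484]
 [485 484 157 156 157 157 485 483 485 483 484 484 158 158 156 157 157 484
  484 486]
 [485 484 159 156 156 157 157 157 156 485 158 156 157 156 157 158 484 484
  484 485]
 [484 487 485 157 156 156 156 157 157 156 156 156 156 157 156 164 485 485
  485 484]
 [485 483 484 175 157 157 157 156 155 157 156 157 157 159 163 484 484 485
  485 484]
 [484 485 483 486 173 161 157 156 157 157 157 157 159 163 485 484 486 486
  484 486]
 [483 485 486 484 484 173 168 159 157 158 157 168 172 182 484 485 486 483
  484 485]
 [484 485 485 485 485 307 307 157 158 159 159 182 306 484 483 486 485 484
  485 484]
 [484 485 485 484 485 307 307 159 158 157 158 323 306 483 485 483 485  20
  484 486]]
```

View pics/w7c.png

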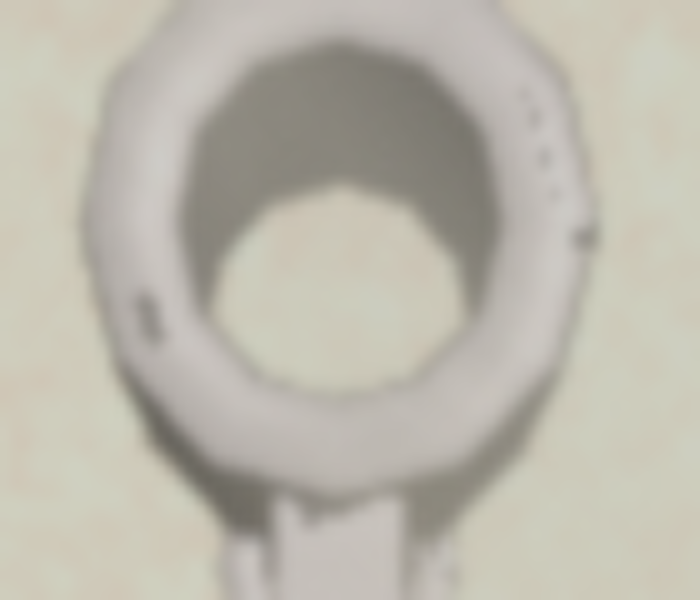

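Request:
play_rows --increments '[{"ax": -1.4,"ay": 0,"az": 0.2,"tx": -0.003,"ty": -0.003,"tz": -0.025,"jaw": 0.05},{"ax": -1.4,"ay": 0,"az": 0.2,"tx": -0.003,"ty": -0.002,"tz": -0.025,"jaw": 0.05},{"ax": -1.4,"ay": 0,"az": 0.2,"tx": -0.003,"ty": -0.0016,"tz": -0.025,"jaw": 0.05},{"ax": -1.4,"ay": 0,"az": 0.2,"tx": -0.003,"ty": -0.001,"tz": -0.02,"jaw": 0.05},{"ax": -1.4,"ay": 0,"az": 0.2,"tx": -0.002,"ty": 0,"tz": -0.015,"jaw": 0.05},{"ax": -1,"ay": 0,"az": 0,"tx": 0,"ty": 0,"tz": -0.01,"jaw": 0.05},{"ax": 0,"ay": 0,"az": 0,"tx": 0,"ty": 0,"tz": 0,"jaw": 0.05},{"ax": 0,"ay": 0,"az": 0,"tx": 0,"ty": 0,"tz": 0,"jaw": 0.05}]'

```text
time_s: 9.55
tcp_pos: [0.5984, 0.0962, 0.4746]
ee_rot: [-1.898, 1.548, 2.837]
contact_force: [0.1, -0.1, -3.9]
gripper_width: 0.171
```

```bash
cat >> h.py <<'E'
from scipy.optimize import least_squares
def cfit(xy,r=None):
    f=lambda a: np.hypot(xy[:,0]-a[0],xy[:,1]-a[1])-(r if r else a[2])
    s=least_squares(f,np.r_[xy.mean(0),0.006] if not r else xy.mean(0),loss='soft_l1',f_scale=0.0005); return s.x, np.std(f(s.x))
def rayplane(name,uv,Tt,zw):  # pixels -> world point at height zw
    c,W=camT(name,Tt); uv=np.atleast_2d(np.array(uv,float))
    r=np.stack([(uv[:,0]-c['cx'])/c['fx'],-(uv[:,1]-c['cy'])/c['fy'],-np.ones(len(uv))],-1)@W[:3,:3].T
    o=W[:3,3]; k=(zw-o[2])/r[:,2]; return o+r*k[:,None]
E
python3 - <<'E'
from h import *
T=st()
I=np.eye(4)
def edge(mask): 
    cs,_=cv2.findContours(mask.astype(np.uint8),cv2.RETR_CCOMP,cv2.CHAIN_APPROX_NONE); return cs
# tube bore in tool coordinates (world=tool -> use Tt=I, plane is x)
for n in ['w5','w6','w7']:
    z=np.load('pics/%s.npz'%n); d=z['d']; Tn=np.load('pics/%sT.npy'%n)
    Pt=pts('wrist',d,I); h=Pt[...,0]
    hm=np.zeros(d.shape,bool); hm[0:46,236:282]=True
    hole=hm&(h>.161)|(hm&(h<.1))
    # connected comp incl bore center
    nl,lab=cv2.connectedComponents(hole.astype(np.uint8)); k=lab[22,259]; b=(lab==k); 
    cs=max(cv2.findContours(b.astype(np.uint8),cv2.RETR_EXTERNAL,cv2.CHAIN_APPROX_NONE)[0],key=len)[:,0,:]
    c,W=camT('wrist',I); uv=cs.astype(float)
    r=np.stack([(uv[:,0]-c['cx'])/c['fx'],-(uv[:,1]-c['cy'])/c['fy'],-np.ones(len(uv))],-1)@W[:3,:3].T
    P=W[:3,3]+r*((.1566-W[0,3])/r[:,0])[:,None]
    print(n,len(cs),cfit(P[:,1:]))
for n in ['w1','w2']:
    z=np.load('pics/%s.npz'%n); d=z['d']; Tn=np.load('pics/%sT.npy'%n); P=pts('wrist',d,Tn)
    m=(P[...,2]>.224)&(P[...,2]<.234)&(P[...,1]<.29); b=m.astype(np.uint8)
    cs=max(cv2.findContours(b,cv2.RETR_EXTERNAL,cv2.CHAIN_APPROX_NONE)[0],key=len)[:,0,:]
    print(n,np.median(P[m][:,2]),cfit(rayplane('wrist',cs,Tn,.2295)[:,:2]))
E
```

```text
t 9.55 p [0.5984 0.0962 0.4746] yaw 1.3 xdown [-0.0213  0.0067 -0.9997] F [ 0.1 -0.1 -3.9] M [-0.17 -0.1  -0.01] w 0.171
 q [ 0.19  0.4  -0.59  1.51  0.21  1.32 -0.4 ]
w5 87 (array([-0.00022505, -0.10368005,  0.0054173 ]), np.float64(0.00014151059824792615))
w6 91 (array([-0.00038768, -0.10308624,  0.00542677]), np.float64(0.00015731272299095297))
w7 87 (array([ 5.75650587e-05, -1.03064556e-01,  5.43743454e-03]), np.float64(0.0001346420155433135))
w1 0.22845819955764846 (array([0.60449661, 0.2715032 , 0.00443694]), np.float64(0.00019887760991805527))
w2 0.22857443813921893 (array([0.60443613, 0.27145836, 0.004462  ]), np.float64(0.0001424045130574723))
```

```bash
python3 - <<'E'
from h import *
T=st(); plan(np.array([.6067,.1684,.440]),down(np.radians(1.3)),step=.013)
E
```

```text
t 9.55 p [0.5984 0.0962 0.4746] yaw 1.3 xdown [-0.0213  0.0067 -0.9997] F [ 0.1 -0.1 -3.9] M [-0.17 -0.1  -0.01] w 0.171
 q [ 0.19  0.4  -0.59  1.51  0.21  1.32 -0.4 ]
{"ay":-0.06,"az":0.17,"tx":0.005,"ty":0.0015,"tz":-0.0102}
{"ay":-0.06,"az":0.17,"tx":0.005,"ty":0.0015,"tz":-0.0103}
{"ay":-0.06,"az":0.17,"tx":0.005,"ty":0.0015,"tz":-0.0103}
{"ay":-0.06,"az":0.17,"tx":0.005,"ty":0.0015,"tz":-0.0103}
{"ay":-0.06,"az":0.17,"tx":0.005,"ty":0.0015,"tz":-0.0103}
{"ay":-0.06,"az":0.17,"tx":0.005,"ty":0.0014,"tz":-0.0103}
{"ay":-0.06,"az":0.17,"tx":0.005,"ty":0.0014,"tz":-0.0103}
7
```

Request:
play_rows --increments '[{"ax": 0,"ay": -0.1,"az": 0.4,"tx": 0.004,"ty": 0.0015,"tz": -0.0103,"jaw": 0.05},{"ax": 0,"ay": -0.1,"az": 0.4,"tx": 0.004,"ty": 0.0015,"tz": -0.0103,"jaw": 0.05},{"ax": 0,"ay": -0.1,"az": 0.4,"tx": 0.004,"ty": 0.0015,"tz": -0.0103,"jaw": 0.05},{"ax": 0,"ay": -0.1,"az": 0.3,"tx": 0.003,"ty": 0.0015,"tz": -0.0103,"jaw": 0.05},{"ax": 0,"ay": 0,"az": 0,"tx": 0.001,"ty": 0.0015,"tz": -0.008,"jaw": 0.05},{"ax": 0,"ay": 0,"az": 0,"tx": 0,"ty": 0,"tz": 0,"jaw": 0.05},{"ax": 0,"ay": 0,"az": 0,"tx": 0,"ty": 0,"tz": 0,"jaw": 0.05},{"ax": 0,"ay": 0,"az": 0,"tx": 0,"ty": 0,"tz": 0,"jaw": 0.05}]'

```text
time_s: 10.22
tcp_pos: [0.6064, 0.1463, 0.4545]
ee_rot: [0.994, 1.565, -0.562]
contact_force: [0.1, -1.1, -4.0]
gripper_width: 0.164
```

```bash
python3 - <<'E'
from h import *
T=st(); plan(np.array([.6067,.1684,.440]),down(np.radians(1.3)),step=.005)
im,d=save('wrist','w8'); np.save('pics/w8T.npy',T)
E
```

```text
t 10.22 p [0.6064 0.1463 0.4545] yaw 0.86 xdown [ 0.0047 -0.003  -1.    ] F [ 0.1 -1.1 -4. ] M [-0.01 -0.09  0.01] w 0.164
 q [ 0.1   0.44 -0.59  1.5   0.25  1.27 -0.51]
{"ax":-0.1,"ay":0.03,"az":-0.04,"tx":0.0024,"ty":0.0001,"tz":-0.0037}
{"ax":-0.1,"ay":0.03,"az":-0.04,"tx":0.0024,"ty":0.0001,"tz":-0.0037}
{"ax":-0.1,"ay":0.03,"az":-0.04,"tx":0.0024,"ty":0.0001,"tz":-0.0037}
{"ax":-0.1,"ay":0.03,"az":-0.04,"tx":0.0024,"ty":0.0001,"tz":-0.0037}
{"ax":-0.1,"ay":0.03,"az":-0.04,"tx":0.0024,"ty":0.0001,"tz":-0.0037}
{"ax":-0.1,"ay":0.03,"az":-0.04,"tx":0.0024,"ty":0.0001,"tz":-0.0037}
6
```

View pics/w8.png

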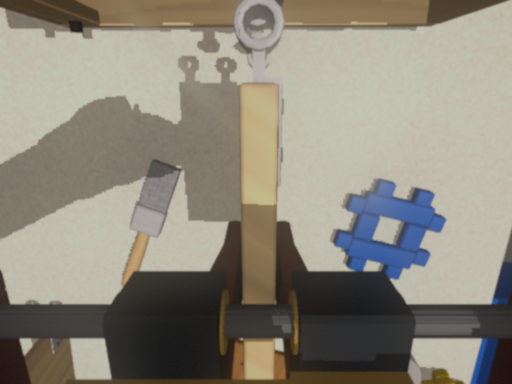

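Request:
play_rows --increments '[{"ax": -0.1,"ay": 0,"az": -0.1,"tx": 0.001,"ty": 0,"tz": -0.006,"jaw": 0.05},{"ax": -0.1,"ay": 0,"az": -0.1,"tx": 0.001,"ty": 0,"tz": -0.006,"jaw": 0.05},{"ax": -0.1,"ay": 0,"az": -0.1,"tx": 0.001,"ty": 0,"tz": -0.006,"jaw": 0.05},{"ax": -0.1,"ay": 0.1,"az": 0,"tx": 0.001,"ty": 0,"tz": -0.003,"jaw": 0.05},{"ax": 0,"ay": 0,"az": 0,"tx": 0,"ty": 0,"tz": 0,"jaw": 0.05},{"ax": 0,"ay": 0,"az": 0,"tx": 0,"ty": 0,"tz": 0,"jaw": 0.05},{"ax": 0,"ay": 0,"az": 0,"tx": 0,"ty": 0,"tz": 0,"jaw": 0.05}]'

```text
time_s: 10.85
tcp_pos: [0.6063, 0.1681, 0.4507]
ee_rot: [-0.075, 1.569, -1.625]
contact_force: [-1.1, 0.4, -3.4]
gripper_width: 0.172
```

```bash
cat > look.py <<'E'
from h import *
import sys
n=sys.argv[1]
T=st(); 
if len(sys.argv)>2: plan(np.array([float(sys.argv[2]),float(sys.argv[3]),float(sys.argv[4])]),down(np.radians(1.3)),step=.004)
im,d=save('wrist',n); np.save('pics/%sT.npy'%n,T)
st()
c=cv2.resize(im[0:60,225:295],None,fx=10,fy=10,interpolation=cv2.INTER_CUBIC); cv2.imwrite('pics/%sc.png'%n,c[:,:,::-1])
Pt=pts('wrist',d,np.eye(4)); print((Pt[0:60:3,235:285:3,0]*1000).astype(int))
# door top-edge slope in tool frame
m=np.zeros(d.shape,bool); m[90:225,245:272]=True; m&=(Pt[...,0]>.13)&(Pt[...,0]<.16); q=Pt[m]
A=np.c_[q[:,1:],np.ones(len(q))]; s=np.linalg.lstsq(A,q[:,0],rcond=None)[0]; print('top face slope deg (y,z)',np.degrees(s[:2]),'h at z=0',s[2])
E
python3 look.py w9 .6067 .1684 .440
```

```text
t 10.85 p [0.6063 0.1681 0.4507] yaw 1.17 xdown [-1.0e-04 -1.6e-03 -1.0e+00] F [-1.1  0.4 -3.4] M [-0.   -0.1  -0.04] w 0.172
 q [ 0.07  0.45 -0.59  1.49  0.26  1.28 -0.54]
{"ay":0.03,"tx":0.0036,"ty":0.0001,"tz":-0.0001}
{"ay":0.03,"tx":0.0036,"ty":0.0001,"tz":-0.0001}
{"ay":0.03,"tx":0.0036,"ty":0.0001,"tz":-0.0001}
3
t 10.9 p [0.6063 0.1681 0.4507] yaw 1.17 xdown [-1.0e-04 -1.6e-03 -1.0e+00] F [-0.5 -0.4 -4.3] M [-0.06 -0.03  0.03] w 0.168
 q [ 0.07  0.45 -0.59  1.49  0.26  1.28 -0.54]
[[299 300 301 158 157 157 156 156 156 156 156 157 156 156 194 193 192]
 [301 300 157 155 157 157 158 157 156 156 156 158 157 157 158 199 199]
 [299 157 156 156 158 158 158 160 160 157 157 158 156 156 156 206 204]
 [301 157 157 156 156 159 162 164 164 163 161 157 157 157 156 157 212]
 [156 157 157 156 158 164 166 170 171 166 168 163 157 156 157 156 212]
 [156 156 157 158 165 168 173 174 176 173 171 167 161 156 157 156 217]
 [158 157 156 160 169 175 180 182 182 180 178 173 167 157 156 157 156]
 [157 155 156 162 174 180 246 246 246 245 248 179 170 158 157 156 156]
 [157 156 157 165 180 275 246 248 246 
[... 192 characters left out ...]
 415 318 246 247 247 247 247 296 156 157 158 156 296]
 [416 157 156 158 157 337 245  20 221 221 246 157 157 156 156 158 415]
 [416 159 157 157 156 157 157 156 221 157 156 155 156 157 157 330 414]
 [415 416 158 156 157 156 156 156 156 156 157 155 157 157 165 416 415]
 [416 416 175 159 157 157 157 157 155 155 156 158 155 164 377 417 416]
 [450 450 450 173 161 158 156 157 157 156 157 158 163 184 450 449 450]
 [451 450 451 450 173 169 159 158 158 159 167 171 183 453 451 450 451]
 [449 450 451 451 245 246 159 158 158 158 182 247 245 452 450 451 451]
 [452 449 451 452 308 246 158 158 159 158 246 246 450 450 449 449 450]]
top face slope deg (y,z) [0.08434155 0.01260579] h at z=0 0.14487727114492238
```

View pics/w9c.png

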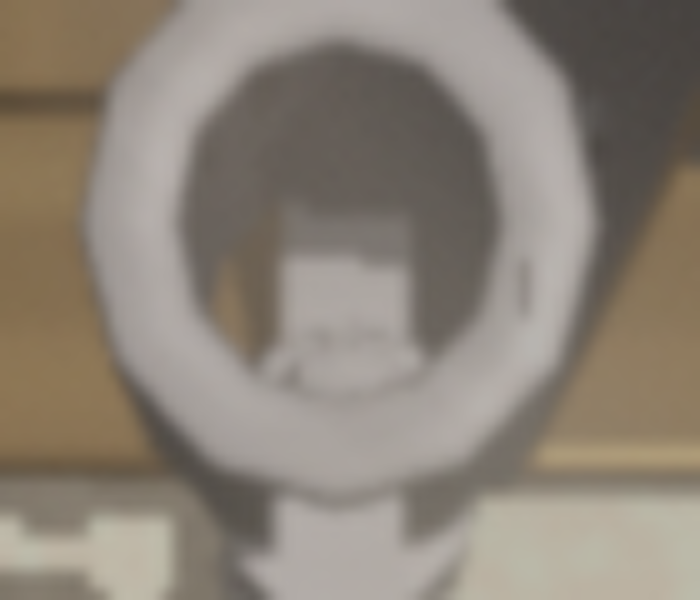

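Request:
play_rows --increments '[{"ax": 0,"ay": 0.1,"az": 0,"tx": 0.006,"ty": 0,"tz": -0.0002,"jaw": 0.05},{"ax": 0,"ay": 0,"az": 0,"tx": 0.006,"ty": 0,"tz": 0,"jaw": 0.05},{"ax": 0,"ay": 0,"az": 0,"tx": 0.006,"ty": 0,"tz": 0,"jaw": 0.05},{"ax": 0,"ay": 0,"az": 0,"tx": 0.004,"ty": 0,"tz": 0,"jaw": 0.05},{"ax": 0,"ay": 0,"az": 0,"tx": 0,"ty": 0,"tz": 0,"jaw": 0.05},{"ax": 0,"ay": 0,"az": 0,"tx": 0,"ty": 0,"tz": 0,"jaw": 0.05},{"ax": 0,"ay": 0,"az": 0,"tx": 0,"ty": 0,"tz": 0,"jaw": 0.05}]'

```text
time_s: 11.48
tcp_pos: [0.6064, 0.1669, 0.4254]
ee_rot: [-1.042, 1.569, -2.594]
contact_force: [-0.7, -0.3, -3.5]
gripper_width: 0.171
```

```bash
python3 look.py w10 .6067 .1684 .415
```

```text
t 11.48 p [0.6064 0.1669 0.4254] yaw 1.07 xdown [-1.4e-03 -8.0e-04 -1.0e+00] F [-0.7 -0.3 -3.5] M [-0.06 -0.08 -0.02] w 0.171
 q [ 0.07  0.47 -0.59  1.53  0.27  1.23 -0.55]
{"ax":-0.1,"ay":0.02,"az":0.03,"tx":0.0035,"ty":0.0001,"tz":-0.0005}
{"ax":-0.1,"ay":0.02,"az":0.03,"tx":0.0035,"ty":0.0001,"tz":-0.0005}
{"ax":-0.1,"ay":0.02,"az":0.03,"tx":0.0035,"ty":0.0001,"tz":-0.0005}
3
t 11.53 p [0.6064 0.1669 0.4255] yaw 1.07 xdown [-1.2e-03 -7.0e-04 -1.0e+00] F [-0.2  0.6 -3. ] M [-0.09  0.   -0.02] w 0.17
 q [ 0.07  0.47 -0.59  1.53  0.27  1.23 -0.55]
[[279 279 389 156 157 157 156 156 156 156 156 157 157 157 190 189 190]
 [390 391 157 156 157 157 158 156 156 157 156 157 156 156 157 204 205]
 [390 155 156 156 156 157 157 158 159 158 158 157 156 156 156 211 211]
 [ 20 157 157 157 158 159 162 163 164 163 162 156 157 156 156 156 218]
 [158 156 156 157 159 165 167 169 169 167 167 161 157 156 157 156 224]
 [157 156 156 158 164 169 173 175 175 174 173 167 162 157 156 156 233]
 [157 155 157 160 169 174 180 181 182 180 178 172 168 158 156 158 156]
 [158 157 157 163 175 182 221 221 221 222 222 177
[... 253 characters left out ...]
221 197 198 195 196 196 197 198 158 157 156 159 323]
 [391 156 157 157 157 196 196 197 196 196 195 156 157 156 157 156 390]
 [391 158 158 156 156 157 156 156 196 157 157 157 157 156 157 361 390]
 [391 391 158 158 157 156 156 156 157 156 157 156 156 156 166 389 392]
 [425 426 175 158 156 157 156 156 157 156 156 155 157 163 386 426 425]
 [425 425 425 172 161 157 156 157 156 156 158 159 163 184 426 425 426]
 [426 425 426 427 173 169 159 158 157 159 168 172 181 424 424 426 426]
 [425 425 424 425 307 222 157 160 158 157 182 221 425 426 426 424 425]
 [427 426 425 425 306 307 158 158 158 158 230 307 425 424 425 424 426]]
top face slope deg (y,z) [ 0.02886644 -0.01760784] h at z=0 0.1448384730425937
```

View pics/w10c.png

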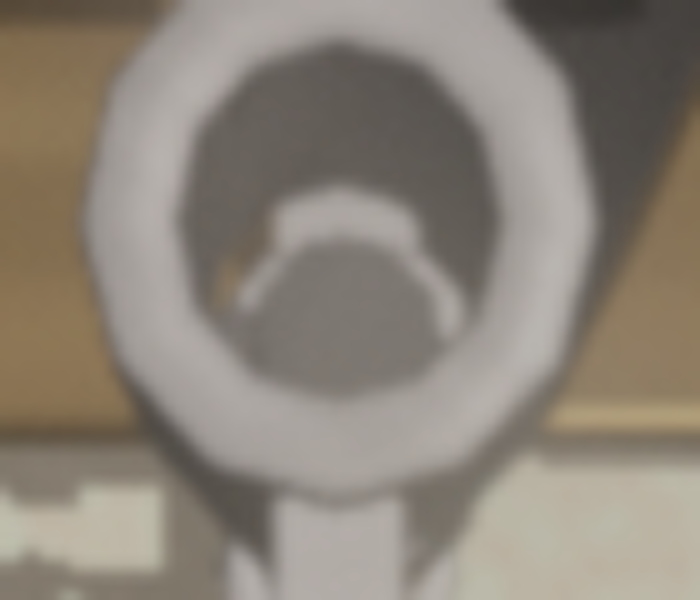

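```bash
cat > rel.py <<'E'
from h import *
import sys
n=sys.argv[1]; d=np.load('pics/%s.npz'%n)['d']; T=np.load('pics/%sT.npy'%n); I=np.eye(4)
Pt=pts('wrist',d,I); h=Pt[...,0]; c,W=camT('wrist',I)
def onplane(uv,hx):
    uv=np.array(uv,float); r=np.stack([(uv[:,0]-c['cx'])/c['fx'],-(uv[:,1]-c['cy'])/c['fy'],-np.ones(len(uv))],-1)@W[:3,:3].T
    return (W[:3,3]+r*((hx-W[0,3])/r[:,0])[:,None])[:,1:]
roi=np.zeros(d.shape,bool); roi[0:46,238:281]=True
# bore edge: boundary between top face (<.1595) and deeper, midpoints between neighbouring pixels
def bpts(A,B):
    out=[]
    for dv,du in [(0,1),(1,0),(0,-1),(-1,0)]:
        v,u=np.nonzero(A&np.roll(B,(-dv,-du),(0,1))&roi); out+=list(zip(u+du/2,v+dv/2))
    return np.array(out)
top=(h>.150)&(h<.1595); deep=(h>.1595)
e=bpts(top,deep); q=onplane(e,.1566); c0=onplane(np.array([[259,22]]),.1566)[0]
k=np.hypot(*(q-c0).T)<.0075; print('bore',len(q[k]),cfit(q[k]),cfit(q[k],.006)); tb=cfit(q[k])[0][:2]
hp=T[2,3]-.2292
pin=np.abs(h-hp)<.004; e=bpts(pin,(h>hp+.006)); q=onplane(e,hp); print('pin h',np.median(h[pin&roi]),len(q),cfit(q,.0048)); pc=cfit(q,.0048)[0]
print('pin-tube in tool (y,z) mm',(pc-tb)*1000)
E
python3 rel.py w10
```

```text
bore 135 (array([ 1.52589207e-05, -1.03218276e-01,  5.70565755e-03]), np.float64(0.00012792636449962443)) (array([ 1.09800193e-05, -1.03187745e-01]), np.float64(0.00012943494800567694))
pin h 0.19675769517380035 45 (array([ 0.00047658, -0.10470912]), np.float64(0.0030336881270011575))
pin-tube in tool (y,z) mm [ 0.46131727 -1.49084206]
```

```bash
python3 - <<'E'
s=open('rel.py').read()
s=s.replace("pc=cfit(q,.0048)[0]","pc=cfit(q,.0048)[0]\nfor _ in range(4):\n    k=np.abs(np.hypot(*(q-pc).T)-.0048)<.0008; pc,sd=cfit(q[k],.0048)\nprint('pin',k.sum(),pc,sd)")
open('rel.py','w').write(s)
E
python3 rel.py w10
```

```text
bore 135 (array([ 1.52589207e-05, -1.03218276e-01,  5.70565755e-03]), np.float64(0.00012792636449962443)) (array([ 1.09800193e-05, -1.03187745e-01]), np.float64(0.00012943494800567694))
pin h 0.19675769517380035 45 (array([ 0.00047658, -0.10470912]), np.float64(0.0030336881270011575))
pin 42 [ 0.00043281 -0.10464192] 0.00012018010930018173
pin-tube in tool (y,z) mm [ 0.41755167 -1.423645  ]
```

Request:
play_rows --increments '[{"ax": 0,"ay": 0.05,"az": 0.1,"tx": 0.002,"ty": 0.0004,"tz": -0.0016,"jaw": 0.05},{"ax": 0,"ay": 0,"az": 0,"tx": 0.002,"ty": 0,"tz": 0,"jaw": 0.05},{"ax": 0,"ay": 0,"az": 0,"tx": 0,"ty": 0,"tz": 0,"jaw": 0.05},{"ax": 0,"ay": 0,"az": 0,"tx": 0,"ty": 0,"tz": 0,"jaw": 0.05},{"ax": 0,"ay": 0,"az": 0,"tx": 0,"ty": 0,"tz": 0,"jaw": 0.05}]'

```text
time_s: 11.95
tcp_pos: [0.607, 0.1689, 0.4219]
ee_rot: [1.888, 1.569, 0.336]
contact_force: [-0.2, 0.1, -4.1]
gripper_width: 0.167
```

```bash
python3 look.py w11 .6067 .1684 .415 | grep -v '^ *\[*\[' ; python3 rel.py w11
```

```text
t 11.95 p [0.607  0.1689 0.4219] yaw 1.07 xdown [ 2.1e-03  7.0e-04 -1.0e+00] F [-0.2  0.1 -4.1] M [-0.06 -0.1  -0.02] w 0.167
 q [ 0.06  0.47 -0.59  1.53  0.27  1.22 -0.55]
{"ax":-0.1,"ay":-0.02,"az":-0.06,"tx":0.0034,"ty":-0.0001,"tz":0.0003}
{"ax":-0.1,"ay":-0.02,"az":-0.06,"tx":0.0034,"ty":-0.0001,"tz":0.0003}
2
t 12.0 p [0.607  0.1689 0.4219] yaw 1.07 xdown [ 2.1e-03  8.0e-04 -1.0e+00] F [ 1.3 -0.7 -3.1] M [-0.07 -0.04  0.03] w 0.171
 q [ 0.06  0.47 -0.59  1.53  0.27  1.22 -0.55]
top face slope deg (y,z) [ 0.42440704 -0.08243053] h at z=0 0.14477429919503798
bore 148 (array([ 5.04813037e-05, -1.03238347e-01,  5.70764129e-03]), np.float64(0.0001548426790435937)) (array([ 4.73734470e-05, -1.03165582e-01]), np.float64(0.00016417036974598277))
pin h 0.19338700007706935 34 (array([-0.00090911, -0.10232327]), np.float64(0.00010911464752608851))
pin 34 [-0.00090911 -0.10232327] 0.00010911464752608851
pin-tube in tool (y,z) mm [-0.95958647  0.91508149]
```

Request:
play_rows --increments '[{"ax": 0,"ay": -0.03,"az": -0.08,"tx": 0.001,"ty": -0.0004,"tz": 0.0006,"jaw": 0.05},{"ax": 0,"ay": 0,"az": 0,"tx": 0,"ty": 0,"tz": 0,"jaw": 0.05},{"ax": 0,"ay": 0,"az": 0,"tx": 0,"ty": 0,"tz": 0,"jaw": 0.05},{"ax": 0,"ay": 0,"az": 0,"tx": 0,"ty": 0,"tz": 0,"jaw": 0.05}]'

```text
time_s: 12.33
tcp_pos: [0.6066, 0.1682, 0.4211]
ee_rot: [1.732, 1.57, 0.18]
contact_force: [-0.8, 0.8, -3.3]
gripper_width: 0.171
```

```bash
python3 look.py w12 .6067 .1684 .415 | grep -v '^ *\[*\[' ; python3 rel.py w12
```

```text
t 12.33 p [0.6066 0.1682 0.4211] yaw 1.07 xdown [ 1.e-03  2.e-04 -1.e+00] F [-0.8  0.8 -3.3] M [-0.02 -0.1   0.02] w 0.171
 q [ 0.06  0.47 -0.59  1.53  0.27  1.22 -0.55]
{"ax":-0.1,"az":-0.03,"tx":0.003,"ty":0.0001,"tz":-0.0001}
{"ax":-0.1,"az":-0.03,"tx":0.003,"ty":0.0001,"tz":-0.0001}
2
t 12.38 p [0.6066 0.1682 0.4211] yaw 1.07 xdown [ 1.e-03  2.e-04 -1.e+00] F [-0.8 -0.2 -3.3] M [-0.   -0.12 -0.01] w 0.173
 q [ 0.06  0.47 -0.59  1.53  0.27  1.22 -0.55]
top face slope deg (y,z) [ 0.18917026 -0.06520002] h at z=0 0.14480102208122322
bore 130 (array([ 2.19303708e-05, -1.03222500e-01,  5.70480095e-03]), np.float64(0.00011928985505402086)) (array([ 3.55367251e-05, -1.03217710e-01]), np.float64(0.00011979174430275321))
pin h 0.1926008657552291 40 (array([-0.00025846, -0.1031341 ]), np.float64(0.0027052325284170013))
pin 38 [-0.00029661 -0.10309138] 0.0001240554368906643
pin-tube in tool (y,z) mm [-0.31854328  0.13111825]
```

View pics/w12c.png

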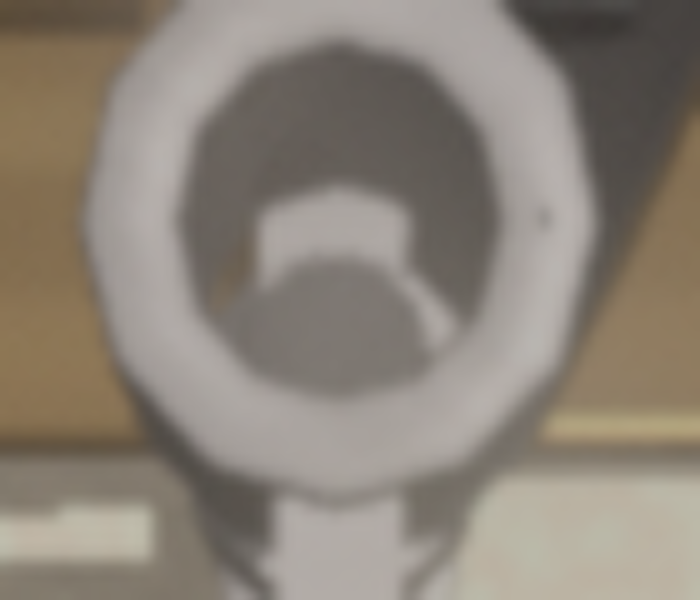

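Pin and tube are aligned to within about 0.35 mm, with the pin seen centred through the bore at crop (340,320). Lowering in small steps.

Request:
play_rows --increments '[{"ax": 0,"ay": 0,"az": -0.03,"tx": 0.0015,"ty": -0.0001,"tz": 0,"jaw": 0.05},{"ax": 0,"ay": 0,"az": 0,"tx": 0.0015,"ty": 0,"tz": 0,"jaw": 0.05},{"ax": 0,"ay": 0,"az": 0,"tx": 0.0015,"ty": 0,"tz": 0,"jaw": 0.05},{"ax": 0,"ay": 0,"az": 0,"tx": 0,"ty": 0,"tz": 0,"jaw": 0.05},{"ax": 0,"ay": 0,"az": 0,"tx": 0,"ty": 0,"tz": 0,"jaw": 0.05}]'

```text
time_s: 12.8
tcp_pos: [0.6065, 0.1682, 0.416]
ee_rot: [1.962, 1.57, 0.41]
contact_force: [-0.7, -0.0, -4.0]
gripper_width: 0.169
```

```bash
python3 look.py w13 .6066 .1682 .39 | grep -v '^ *\[*\[' ; python3 rel.py w13
```

```text
t 12.8 p [0.6065 0.1682 0.416 ] yaw 1.07 xdown [ 4.e-04  2.e-04 -1.e+00] F [-0.7 -0.  -4. ] M [-0.09 -0.11 -0.09] w 0.169
 q [ 0.06  0.48 -0.59  1.54  0.28  1.21 -0.55]
{"tx":0.0037}
{"tx":0.0037}
{"tx":0.0037}
{"tx":0.0037}
{"tx":0.0037}
{"tx":0.0037}
{"tx":0.0037}
7
t 12.85 p [0.6065 0.1682 0.416 ] yaw 1.07 xdown [ 3.e-04  2.e-04 -1.e+00] F [-0.2  0.5 -3.4] M [ 0.04 -0.02 -0.02] w 0.168
 q [ 0.06  0.48 -0.59  1.54  0.28  1.21 -0.55]
top face slope deg (y,z) [-0.05394496 -0.13122207] h at z=0 0.14473187666942655
bore 131 (array([ 1.82006442e-05, -1.03227322e-01,  5.71357270e-03]), np.float64(0.00012433002862209097)) (array([ 2.69172138e-05, -1.03206529e-01]), np.float64(0.0001252640973711566))
pin h 0.1874242528629807 71 (array([-0.00019401, -0.1039653 ]), np.float64(0.0028210724103410944))
pin 42 [ 3.36930015e-05 -1.03091994e-01] 0.00012947217162872403
pin-tube in tool (y,z) mm [0.01549236 0.13532788]
```

Essentially centred, and the free-hang force reads -3.5 to -4 N. Continuing down.

Request:
play_rows --increments '[{"ax": 0,"ay": 0,"az": 0,"tx": 0.0015,"ty": 0,"tz": 0,"jaw": 0.05},{"ax": 0,"ay": 0,"az": 0,"tx": 0.0015,"ty": 0,"tz": 0,"jaw": 0.05},{"ax": 0,"ay": 0,"az": 0,"tx": 0.0015,"ty": 0,"tz": 0,"jaw": 0.05},{"ax": 0,"ay": 0,"az": 0,"tx": 0,"ty": 0,"tz": 0,"jaw": 0.05}]'

```text
time_s: 13.18
tcp_pos: [0.6065, 0.1682, 0.4111]
ee_rot: [1.959, 1.57, 0.406]
contact_force: [-0.3, -0.5, -3.6]
gripper_width: 0.17
```

```bash
python3 look.py w14 .6066 .1682 .39 | grep -v '^ *\[*\[' ; python3 rel.py w14
```

```text
t 13.18 p [0.6065 0.1682 0.4111] yaw 1.06 xdown [ 4.e-04  2.e-04 -1.e+00] F [-0.3 -0.5 -3.6] M [-0.03 -0.04 -0.05] w 0.17
 q [ 0.06  0.48 -0.59  1.55  0.28  1.2  -0.56]
{"tx":0.0035}
{"tx":0.0035}
{"tx":0.0035}
{"tx":0.0035}
{"tx":0.0035}
{"tx":0.0035}
6
t 13.23 p [0.6065 0.1682 0.4113] yaw 1.07 xdown [ 6.e-04  3.e-04 -1.e+00] F [-0.3  0.2 -3.2] M [ 0.02 -0.03 -0.01] w 0.171
 q [ 0.06  0.48 -0.59  1.55  0.28  1.2  -0.56]
top face slope deg (y,z) [ 0.07073449 -0.12630094] h at z=0 0.14474831903087476
bore 134 (array([ 6.39913591e-06, -1.03242232e-01,  5.71855343e-03]), np.float64(0.0001358684414674887)) (array([ 2.03561560e-05, -1.03209243e-01]), np.float64(0.00013829158940841034))
pin h 0.1824728512965204 102 (array([ 1.95374459e-05, -1.03898232e-01]), np.float64(0.0013621025846656894))
pin 69 [ 0.00025915 -0.10436411] 0.00038942164203614944
pin-tube in tool (y,z) mm [ 0.25274963 -1.12187797]
```

View pics/w14c.png

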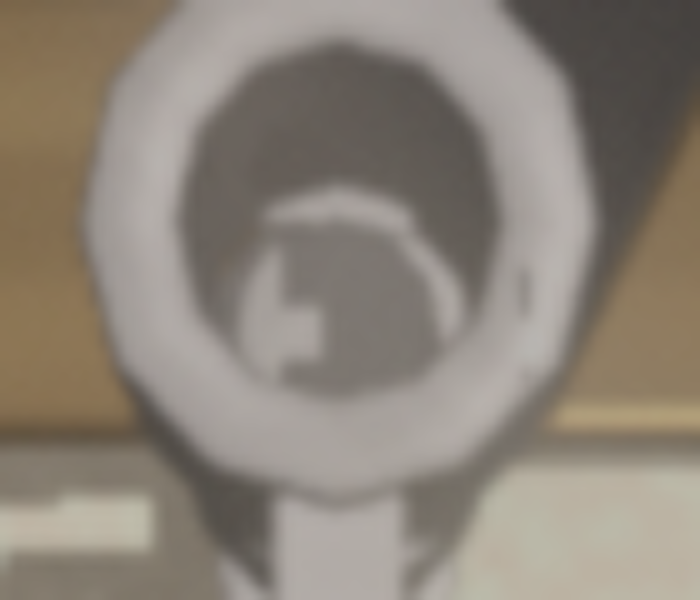

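Request:
play_rows --increments '[{"ax": 0,"ay": 0,"az": 0,"tx": 0.0015,"ty": 0,"tz": 0,"jaw": 0.05},{"ax": 0,"ay": 0,"az": 0,"tx": 0.0015,"ty": 0,"tz": 0,"jaw": 0.05},{"ax": 0,"ay": 0,"az": 0,"tx": 0.0015,"ty": 0,"tz": 0,"jaw": 0.05},{"ax": 0,"ay": 0,"az": 0,"tx": 0.0015,"ty": 0,"tz": 0,"jaw": 0.05}]'

```text
time_s: 13.57
tcp_pos: [0.6066, 0.1683, 0.4051]
ee_rot: [1.919, 1.57, 0.367]
contact_force: [0.8, -0.7, -3.3]
gripper_width: 0.169
```

```bash
python3 -c "
from h import *
st(); save('scene','s14')"
```

```text
t 13.57 p [0.6066 0.1683 0.4051] yaw 1.07 xdown [ 1.2e-03  5.0e-04 -1.0e+00] F [ 0.8 -0.7 -3.3] M [-0.   -0.06  0.  ] w 0.169
 q [ 0.06  0.48 -0.59  1.55  0.28  1.19 -0.56]
```

Request:
play_rows --increments '[{"ax": 0,"ay": 0,"az": -0.03,"tx": 0.0015,"ty": 0,"tz": 0.0001,"jaw": 0.05},{"ax": 0,"ay": 0,"az": 0,"tx": 0.0015,"ty": 0,"tz": 0,"jaw": 0.05},{"ax": 0,"ay": 0,"az": 0,"tx": 0.0015,"ty": 0,"tz": 0,"jaw": 0.05},{"ax": 0,"ay": 0,"az": 0,"tx": 0.0015,"ty": 0,"tz": 0,"jaw": 0.05}]'

```text
time_s: 13.95
tcp_pos: [0.6066, 0.1681, 0.3983]
ee_rot: [2.32, 1.57, 0.768]
contact_force: [1.0, 0.5, -3.9]
gripper_width: 0.169
```

```bash
python3 -c "
from h import *
st()"
```

```text
t 13.95 p [0.6066 0.1681 0.3983] yaw 1.06 xdown [ 4.e-04  4.e-04 -1.e+00] F [ 1.   0.5 -3.9] M [ 0.01 -0.15 -0.01] w 0.169
 q [ 0.06  0.49 -0.58  1.56  0.28  1.17 -0.56]
```

Request:
play_rows --increments '[{"ax": 0,"ay": 0,"az": 0,"tx": 0.0012,"ty": 0,"tz": 0,"jaw": 0.05},{"ax": 0,"ay": 0,"az": 0,"tx": 0.0012,"ty": 0,"tz": 0,"jaw": 0.05},{"ax": 0,"ay": 0,"az": 0,"tx": 0.0012,"ty": 0,"tz": 0,"jaw": 0.05},{"ax": 0,"ay": 0,"az": 0,"tx": 0,"ty": 0,"tz": 0,"jaw": 0.05}]'

```text
time_s: 14.28
tcp_pos: [0.6065, 0.1681, 0.3938]
ee_rot: [-2.401, 1.57, 2.33]
contact_force: [-0.3, 0.3, -3.6]
gripper_width: 0.167
```

```bash
python3 -c "
from h import *
st()"
```

```text
t 14.28 p [0.6065 0.1681 0.3938] yaw 1.06 xdown [-2.e-04  2.e-04 -1.e+00] F [-0.3  0.3 -3.6] M [ 0.   -0.05 -0.02] w 0.167
 q [ 0.06  0.49 -0.58  1.57  0.29  1.17 -0.56]
```

Request:
play_rows --increments '[{"ax": 0,"ay": 0,"az": 0,"tx": 0.0008,"ty": 0,"tz": 0,"jaw": 0.05},{"ax": 0,"ay": 0,"az": 0,"tx": 0.0008,"ty": 0,"tz": 0,"jaw": 0.05},{"ax": 0,"ay": 0,"az": 0,"tx": 0.0006,"ty": 0,"tz": 0,"jaw": 0.05},{"ax": 0,"ay": 0,"az": 0,"tx": 0,"ty": 0,"tz": 0,"jaw": 0.05}]'

```text
time_s: 14.62
tcp_pos: [0.6065, 0.1681, 0.3915]
ee_rot: [-2.887, 1.571, 1.844]
contact_force: [0.6, 1.0, -3.1]
gripper_width: 0.176
```

```bash
python3 -c "
from h import *
st()"
```

```text
t 14.62 p [0.6065 0.1681 0.3915] yaw 1.07 xdown [-1.e-04  3.e-04 -1.e+00] F [ 0.6  1.  -3.1] M [-0.01 -0.07 -0.01] w 0.176
 q [ 0.06  0.5  -0.58  1.57  0.29  1.16 -0.56]
```

Request:
play_rows --increments '[{"ax": 0,"ay": 0,"az": 0,"tx": 0.0006,"ty": 0,"tz": 0,"jaw": 0.05},{"ax": 0,"ay": 0,"az": 0,"tx": 0.0006,"ty": 0,"tz": 0,"jaw": 0.05},{"ax": 0,"ay": 0,"az": 0,"tx": 0,"ty": 0,"tz": 0,"jaw": 0.05}]'

```text
time_s: 14.87
tcp_pos: [0.6066, 0.1682, 0.3903]
ee_rot: [2.633, 1.57, 1.08]
contact_force: [-0.4, -0.2, -2.7]
gripper_width: 0.167
```

```bash
python3 look.py w15
```

```text
t 14.87 p [0.6066 0.1682 0.3903] yaw 1.07 xdown [ 2.e-04  4.e-04 -1.e+00] F [-0.4 -0.2 -2.7] M [-0.02 -0.04  0.06] w 0.167
 q [ 0.06  0.5  -0.58  1.57  0.29  1.16 -0.57]
t 14.92 p [0.6065 0.1681 0.3903] yaw 1.07 xdown [ 1.e-04  3.e-04 -1.e+00] F [ 0.9  0.  -3. ] M [-0.03 -0.06 -0.03] w 0.167
 q [ 0.06  0.5  -0.58  1.57  0.29  1.16 -0.57]
[[355 355 354 156 157 156 156 156 156 157 156 157 157 156 191 191 191]
 [355 356 157 156  20 157 157 157 157 157 156 157 157 157 198 196 198]
 [354 157 156 157 157 156 158 159 159 158 156 156 157 157 157 203 203]
 [356 156 157 156 157 158 162 164 164 164 162 158 157 157 156 157 211]
 [156 156 156 158 159 164 167 161 161 168 167 161 159 157 156 158 217]
 [156 157 157 158 164 168 161 161 161 161 161 167 162 157 156 156 226]
 [158 154 157 161 169 161 160 162 162 161 162 162 165 157 157 157 157]
 [156 157 156 161 162 162 161 162 162 161 161 162 170 157 156 157 157]
 [157 156 155 165 160 161 161 161 161 161 162 161 175 156 157 156 156]
 [157 156 157 169 161 163 162 161 162 161 161 161 176 157 157 156 158]
 [156 155 157 157 171 161 161 161 161 162 161 161 182 157 157 156 277]
 [158 156 156 156 184 161 162 162 162 161 161 166 156 156  20 156 312]
 [356 157 156 156 155 168 162 161 161 160 165 158 156 157 156 156 354]
 [355 158 156 157 156 156 158 158 166 157 157 156 156 157 157 348 356]
 [392 389 158 157 156 157 157 156 155 157 157 157 157 157 165 391 390]
 [390 390 174 156 156 157 155 157 156 156 157 157 157 164 389 390 390]
 [390 391 391 173 159 158 158 158 156 156 158 159 163 390 390 390 390]
 [391 390 390 390 173 170 158 159 159 161 167 170 183 390 391 390 392]
 [390 390 391 390 306 195 158 158 158 158 181 204 391 390 389 389 390]
 [390 390 390 391 305 306 159 158 158 158 322 305 390 389 390 391 390]]
top face slope deg (y,z) [ 0.12693506 -0.05869388] h at z=0 0.14480574304527474
```

View pics/w15c.png

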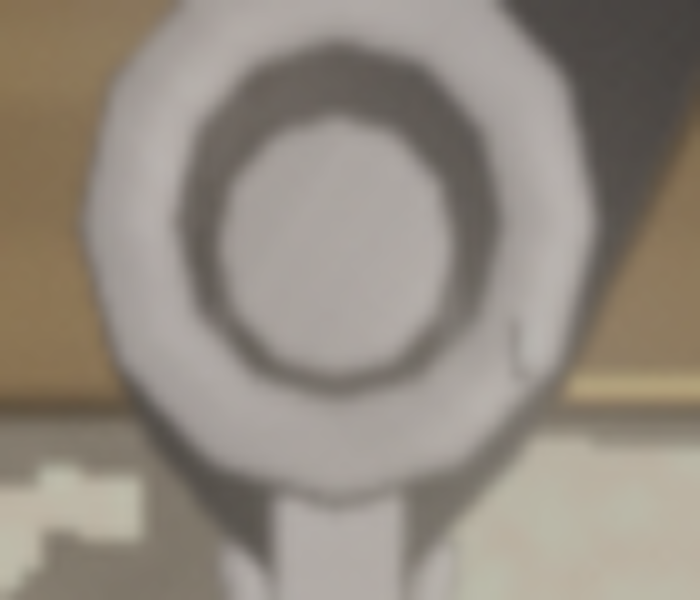

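Pin top is 4.9 mm below the tube top (4.0 mm when seated), so about 1 mm remains.

Request:
play_rows --increments '[{"ax": 0,"ay": 0,"az": 0,"tx": 0.0005,"ty": 0,"tz": 0,"jaw": 0.05},{"ax": 0,"ay": 0,"az": 0,"tx": 0.0004,"ty": 0,"tz": 0,"jaw": 0.05},{"ax": 0,"ay": 0,"az": 0,"tx": 0,"ty": 0,"tz": 0,"jaw": 0.05}]'

```text
time_s: 15.17
tcp_pos: [0.6066, 0.1682, 0.3894]
ee_rot: [2.391, 1.57, 0.839]
contact_force: [0.4, 0.6, -2.8]
gripper_width: 0.171
```

```bash
python3 look.py w16 | grep -v '^ *\[*\[' ; python3 - <<'E'
from h import *
d=np.load('pics/w16.npz')['d']; h=pts('wrist',d,np.eye(4))[...,0]
print(np.median(h[16:32,254:266]), np.median(h[12:30,238:242]),np.median(h[12:30,278:281]))
E
```

```text
t 15.17 p [0.6066 0.1682 0.3894] yaw 1.07 xdown [ 4.e-04  5.e-04 -1.e+00] F [ 0.4  0.6 -2.8] M [-0.02 -0.03  0.02] w 0.171
 q [ 0.06  0.5  -0.58  1.57  0.29  1.16 -0.57]
t 15.22 p [0.6066 0.1682 0.3895] yaw 1.07 xdown [ 4.e-04  4.e-04 -1.e+00] F [-0.  -0.4 -3.7] M [-0.03 -0.04  0.04] w 0.169
 q [ 0.06  0.5  -0.58  1.57  0.29  1.16 -0.57]
top face slope deg (y,z) [ 0.0353222  -0.05920462] h at z=0 0.1448153780902283
0.16098481220916777 0.1567602500036682 0.15709893437059957
```

Gap is now 4.1 mm. One more small step to feel the collar.

Request:
play_rows --increments '[{"ax": 0,"ay": 0,"az": 0,"tx": 0.0005,"ty": 0,"tz": 0,"jaw": 0.05},{"ax": 0,"ay": 0,"az": 0,"tx": 0,"ty": 0,"tz": 0,"jaw": 0.05}]'

```text
time_s: 15.38
tcp_pos: [0.6067, 0.1682, 0.3894]
ee_rot: [2.086, 1.57, 0.534]
contact_force: [-0.1, 0.4, -3.4]
gripper_width: 0.171
```

```bash
python3 look.py w17 | grep -v '^ *\[*\[' ; python3 - <<'E'
from h import *
d=np.load('pics/w17.npz')['d']; h=pts('wrist',d,np.eye(4))[...,0]
print(np.median(h[16:32,254:266]), np.median(h[12:30,238:242]),np.median(h[12:30,278:281]))
E
```

```text
t 15.38 p [0.6067 0.1682 0.3894] yaw 1.06 xdown [ 1.e-03  6.e-04 -1.e+00] F [-0.1  0.4 -3.4] M [ 0.03 -0.1  -0.01] w 0.171
 q [ 0.06  0.5  -0.58  1.57  0.29  1.16 -0.57]
t 15.43 p [0.6067 0.1682 0.3894] yaw 1.06 xdown [ 1.e-03  5.e-04 -1.e+00] F [ 0.3 -0.9 -3.1] M [ 0.02 -0.05  0.04] w 0.169
 q [ 0.06  0.5  -0.58  1.57  0.29  1.16 -0.57]
top face slope deg (y,z) [ 0.18239361 -0.04461481] h at z=0 0.14481385387467965
0.16097047882394616 0.1571728558553523 0.15701718582127386
```

Request:
play_rows --increments '[{"ax": 0,"ay": 0,"az": -0.03,"tx": 0.0006,"ty": 0,"tz": 0,"jaw": 0.05},{"ax": 0,"ay": 0,"az": 0,"tx": 0.0006,"ty": 0,"tz": 0,"jaw": 0.05},{"ax": 0,"ay": 0,"az": 0,"tx": 0,"ty": 0,"tz": 0,"jaw": 0.05}]'

```text
time_s: 15.68
tcp_pos: [0.6068, 0.1683, 0.3894]
ee_rot: [1.961, 1.569, 0.408]
contact_force: [-1.0, 0.4, -2.2]
gripper_width: 0.17
```

```bash
python3 look.py w18 | grep -v '^ *\[*\[' ; python3 - <<'E'
from h import *
d=np.load('pics/w18.npz')['d']; h=pts('wrist',d,np.eye(4))[...,0]
print(np.median(h[16:32,254:266]), np.median(h[12:30,238:242]),np.median(h[12:30,278:281]))
E
```

```text
t 15.68 p [0.6068 0.1683 0.3894] yaw 1.06 xdown [ 1.7e-03  7.0e-04 -1.0e+00] F [-1.   0.4 -2.2] M [ 0.02  0.05 -0.01] w 0.17
 q [ 0.06  0.5  -0.58  1.57  0.29  1.16 -0.57]
t 15.73 p [0.6068 0.1683 0.3893] yaw 1.06 xdown [ 1.8e-03  7.0e-04 -1.0e+00] F [-0.2 -1.4 -0.8] M [0.09 0.05 0.01] w 0.168
 q [ 0.06  0.5  -0.58  1.57  0.29  1.16 -0.57]
top face slope deg (y,z) [-0.10060507 -0.04408289] h at z=0 0.14481009045624701
0.16094835665540075 0.1568237938064937 0.15682013220744923
```

Contact: z stays at 0.3894 while the load drops from about -3.5 N to -1…-2 N, so the tubes rest on the collars. Opening the jaws.

Request:
play_rows --increments '[{"ax": 0,"ay": 0,"az": 0,"tx": 0,"ty": 0,"tz": 0,"jaw": 0.9},{"ax": 0,"ay": 0,"az": 0,"tx": 0,"ty": 0,"tz": 0,"jaw": 0.9},{"ax": 0,"ay": 0,"az": 0,"tx": 0,"ty": 0,"tz": 0,"jaw": 0.9},{"ax": 0,"ay": 0,"az": 0,"tx": 0,"ty": 0,"tz": 0,"jaw": 0.9},{"ax": 0,"ay": 0,"az": 0,"tx": 0,"ty": 0,"tz": 0,"jaw": 0.9},{"ax": 0,"ay": 0,"az": 0,"tx": 0,"ty": 0,"tz": 0,"jaw": 0.9},{"ax": 0,"ay": 0,"az": 0,"tx": 0,"ty": 0,"tz": 0,"jaw": 0.9},{"ax": 0,"ay": 0,"az": 0,"tx": 0,"ty": 0,"tz": 0,"jaw": 0.9}]'

```text
time_s: 16.4
tcp_pos: [0.6074, 0.1687, 0.3901]
ee_rot: [1.919, 1.566, 0.367]
contact_force: [0.1, -0.4, -0.1]
gripper_width: 0.735
```

```bash
python3 look.py w19 | grep -v '^ *\[*\[' ; python3 - <<'E'
from h import *
d=np.load('pics/w19.npz')['d']; h=pts('wrist',d,np.eye(4))[...,0]
print(np.median(h[16:32,254:266]), np.median(h[12:30,238:242]),np.median(h[12:30,278:281]))
save('scene','s19')
E
```

```text
t 16.4 p [0.6074 0.1687 0.3901] yaw 1.06 xdown [ 0.0047  0.0018 -1.    ] F [ 0.1 -0.4 -0.1] M [ 0.02 -0.06  0.04] w 0.735
 q [ 0.06  0.5  -0.58  1.57  0.29  1.15 -0.57]
t 16.45 p [0.6074 0.1687 0.3901] yaw 1.06 xdown [ 0.0047  0.0018 -1.    ] F [ 0.6  0.3 -0.2] M [-0.02 -0.06 -0.01] w 0.781
 q [ 0.06  0.5  -0.58  1.57  0.29  1.15 -0.57]
top face slope deg (y,z) [0.21200257 0.68974212] h at z=0 0.14699959661970358
0.16189721224565895 0.15789215862549744 0.1595342690124035
```

View pics/w19.png

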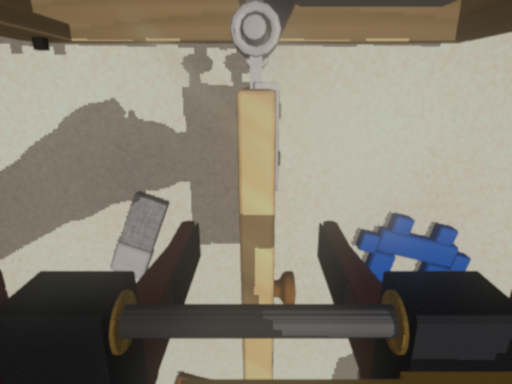

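View pics/s19.png

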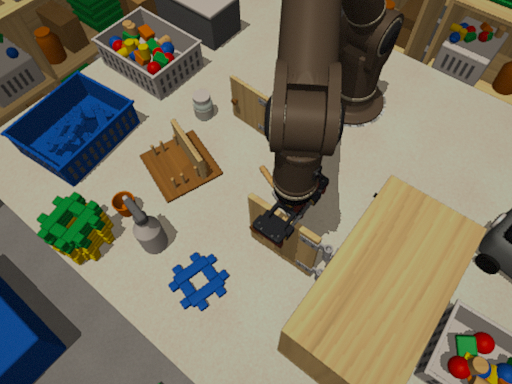

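The wrist view shows the pin concentric inside the upper tube at (257,27), and the scene view shows the door hanging on its hinge, open about 90°. Now I'll retreat upward and close the jaws.

Request:
play_rows --increments '[{"ax": 0,"ay": -0.1,"az": -0.2,"tx": -0.01,"ty": 0,"tz": 0,"jaw": 0.9},{"ax": 0,"ay": 0,"az": -0.1,"tx": -0.015,"ty": 0,"tz": 0,"jaw": 0.9},{"ax": 0,"ay": 0,"az": 0,"tx": -0.02,"ty": 0,"tz": 0,"jaw": 0.9},{"ax": 0,"ay": 0,"az": 0,"tx": -0.02,"ty": 0,"tz": 0,"jaw": 0.9},{"ax": 0,"ay": 0,"az": 0,"tx": -0.015,"ty": 0.005,"tz": 0,"jaw": 0},{"ax": 0,"ay": 0,"az": 0,"tx": 0,"ty": 0.02,"tz": 0.015,"jaw": 0},{"ax": 0,"ay": 0,"az": 0,"tx": 0,"ty": 0.02,"tz": 0.015,"jaw": 0},{"ax": 0,"ay": 0,"az": 0,"tx": 0,"ty": 0.015,"tz": 0.015,"jaw": 0}]'

```text
time_s: 17.17
tcp_pos: [0.6662, 0.1293, 0.4811]
ee_rot: [3.108, 1.568, 1.565]
contact_force: [0.1, 0.1, 0.1]
gripper_width: 0.639
```

```bash
python3 - <<'E'
from h import *
T=st(); im,d=save('wrist','w20'); np.save('pics/w20T.npy',T)
P=pts('wrist',d,T)
m=(P[...,2]>.235)&(P[...,2]<.26)&(P[...,1]<.262)&(P[...,0]<.65)&(P[...,0]>.56); m[260:]=False; q=P[m]
r=cv2.minAreaRect((q[:,:2]*1000).astype(np.float32)); print(r,cv2.boxPoints(r).round(0).tolist(),np.median(q[:,2]))
plan(np.array([.660,.122,.392]),down(np.radians(1.3)),step=.025)
E
```

```text
t 17.17 p [0.6662 0.1293 0.4811] yaw 1.62 xdown [ 0.      0.0023 -1.    ] F [0.1 0.1 0.1] M [-0.01 -0.06 -0.02] w 0.639
 q [ 0.09  0.52 -0.57  1.31  0.27  1.38 -0.44]
((607.5653076171875, 168.77178955078125), (15.661532402038574, 158.07191467285156), 1.3806158304214478) [[598.0, 248.0], [602.0, 90.0], [617.0, 90.0], [613.0, 248.0]] 0.2429858967342679
{"az":-0.01,"tx":0.0221,"ty":-0.0023,"tz":0.0006}
{"az":-0.01,"tx":0.0221,"ty":-0.0023,"tz":0.0006}
{"az":-0.01,"tx":0.0221,"ty":-0.0023,"tz":0.0006}
{"az":-0.01,"tx":0.0221,"ty":-0.0023,"tz":0.0006}
4
```

View pics/w20.png

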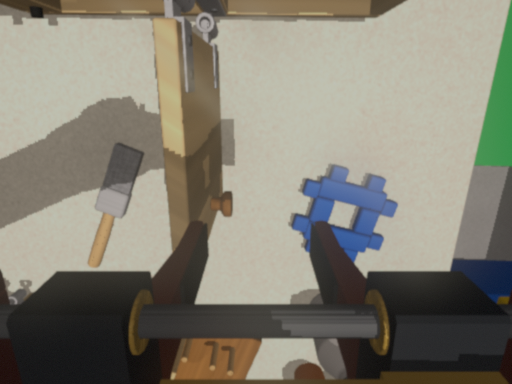

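Request:
play_rows --increments '[{"ax": 0,"ay": 0,"az": 0,"tx": 0,"ty": 0,"tz": 0,"jaw": 0},{"ax": 0,"ay": 0,"az": 0,"tx": 0,"ty": 0,"tz": 0,"jaw": 0},{"ax": 0,"ay": 0,"az": 0,"tx": 0,"ty": 0,"tz": 0,"jaw": 0},{"ax": 0,"ay": 0,"az": 0,"tx": 0,"ty": 0,"tz": 0,"jaw": 0},{"ax": 0,"ay": 0,"az": 0,"tx": 0.015,"ty": 0,"tz": 0,"jaw": 0},{"ax": 0,"ay": 0,"az": 0,"tx": 0.02,"ty": 0,"tz": 0,"jaw": 0},{"ax": 0,"ay": 0,"az": 0,"tx": 0.02,"ty": 0,"tz": 0,"jaw": 0},{"ax": 0,"ay": 0,"az": 0,"tx": 0.02,"ty": 0,"tz": 0,"jaw": 0}]'

```text
time_s: 17.88
tcp_pos: [0.6675, 0.1282, 0.4115]
ee_rot: [1.902, 1.56, 0.356]
contact_force: [-0.0, -0.5, -0.1]
gripper_width: 0.011
```

Request:
play_rows --increments '[{"ax": 0,"ay": 0,"az": 0,"tx": 0.005,"ty": 0,"tz": 0,"jaw": 0},{"ax": 0,"ay": 0,"az": 0,"tx": 0,"ty": 0,"tz": 0,"jaw": 0},{"ax": 0,"ay": 0,"az": 0,"tx": 0,"ty": 0,"tz": 0,"jaw": 0}]'

```text
time_s: 18.13
tcp_pos: [0.6654, 0.1299, 0.4031]
ee_rot: [2.208, 1.566, 0.666]
contact_force: [0.1, -0.1, -0.1]
gripper_width: 0.005
```

```bash
cat > sw.py <<'E'
from h import *
import sys
a1,a0,step=map(float,sys.argv[1:4]); r=float(sys.argv[4]) if len(sys.argv)>4 else .15
T=st(); H=np.array([.6044,.2715]); Tc=T.copy()
def C(a):
    a=np.radians(a); R=np.array([[np.cos(a),-np.sin(a)],[np.sin(a),np.cos(a)]]); u=R@[-.9998,-.022]; n=R@[.022,-.9998]
    return H+r*u+(.0075+.0135*abs(n[0])+.010*abs(n[1]))*n
# present door-equivalent angle
print('C(a1)',C(a1).round(4),'tcp',T[:2,3].round(4))
p=T[:3,3].copy()
for a in np.arange(a1-step,a0-1e-6,-step):
    q=np.r_[C(a),.392]; s=T[:3,:3].T@(q-p); print(round(a,1),'tx %.4f ty %.4f tz %.4f'%tuple(s),q.round(3)); p=q
E
python3 sw.py 96 60 4
```

```text
t 18.13 p [0.6654 0.1299 0.4031] yaw 1.66 xdown [ 0.0037  0.0029 -1.    ] F [ 0.1 -0.1 -0.1] M [ 0.   -0.03 -0.  ] w 0.005
 q [ 0.1   0.57 -0.56  1.43  0.31  1.23 -0.47]
C(a1) [0.6453 0.1255] tcp [0.6654 0.1299]
92.0 tx 0.0110 ty -0.0312 tz 0.0061 [0.634 0.123 0.392]
88.0 tx -0.0000 ty -0.0109 tz 0.0014 [0.624 0.121 0.392]
84.0 tx -0.0000 ty -0.0099 tz 0.0007 [0.614 0.12  0.392]
80.0 tx -0.0000 ty -0.0100 tz 0.0001 [0.604 0.12  0.392]
76.0 tx -0.0000 ty -0.0101 tz -0.0006 [0.594 0.12  0.392]
72.0 tx -0.0000 ty -0.0101 tz -0.0013 [0.584 0.121 0.392]
68.0 tx -0.0000 ty -0.0100 tz -0.0020 [0.573 0.123 0.392]
64.0 tx -0.0000 ty -0.0100 tz -0.0027 [0.563 0.125 0.392]
60.0 tx -0.0000 ty -0.0098 tz -0.0034 [0.553 0.128 0.392]
```

Request:
play_rows --increments '[{"ax": 0,"ay": 0,"az": -0.1,"tx": 0.006,"ty": -0.01,"tz": 0.003,"jaw": 0},{"ax": 0,"ay": 0,"az": -0.1,"tx": 0.004,"ty": -0.01,"tz": 0.003,"jaw": 0},{"ax": 0,"ay": 0,"az": 0,"tx": 0,"ty": -0.008,"tz": 0.001,"jaw": 0},{"ax": 0,"ay": 0,"az": 0,"tx": 0,"ty": -0.008,"tz": 0.001,"jaw": 0},{"ax": 0,"ay": 0,"az": 0,"tx": 0,"ty": -0.009,"tz": 0.001,"jaw": 0},{"ax": 0,"ay": 0,"az": 0,"tx": 0,"ty": -0.009,"tz": 0,"jaw": 0},{"ax": 0,"ay": 0,"az": 0,"tx": 0,"ty": -0.009,"tz": 0,"jaw": 0},{"ax": 0,"ay": 0,"az": 0,"tx": 0,"ty": -0.009,"tz": -0.0006,"jaw": 0}]'

```text
time_s: 18.8
tcp_pos: [0.5908, 0.1215, 0.4005]
ee_rot: [2.048, 1.558, 0.508]
contact_force: [-0.6, -0.5, -0.0]
gripper_width: 0.007
```

```bash
python3 sw.py 80 40 4; python3 -c "
from h import *
save('wrist','w21');save('top','t21')"
```

```text
t 18.8 p [0.5908 0.1215 0.4005] yaw 1.72 xdown [ 0.0109  0.0061 -0.9999] F [-0.6 -0.5 -0. ] M [-0.04 -0.09 -0.01] w 0.007
 q [ 0.15  0.44 -0.59  1.63  0.26  1.14 -0.48]
C(a1) [0.6037 0.1198] tcp [0.5908 0.1215]
76.0 tx 0.0085 ty 0.0027 tz 0.0014 [0.594 0.12  0.392]
72.0 tx -0.0001 ty -0.0101 tz -0.0013 [0.584 0.121 0.392]
68.0 tx -0.0001 ty -0.0100 tz -0.0020 [0.573 0.123 0.392]
64.0 tx -0.0001 ty -0.0100 tz -0.0027 [0.563 0.125 0.392]
60.0 tx -0.0001 ty -0.0098 tz -0.0034 [0.553 0.128 0.392]
56.0 tx -0.0001 ty -0.0096 tz -0.0041 [0.544 0.132 0.392]
52.0 tx -0.0001 ty -0.0094 tz -0.0048 [0.534 0.137 0.392]
48.0 tx -0.0001 ty -0.0091 tz -0.0055 [0.525 0.142 0.392]
44.0 tx -0.0001 ty -0.0087 tz -0.0062 [0.516 0.148 0.392]
40.0 tx -0.0001 ty -0.0083 tz -0.0069 [0.507 0.155 0.392]
```

View pics/w21.png

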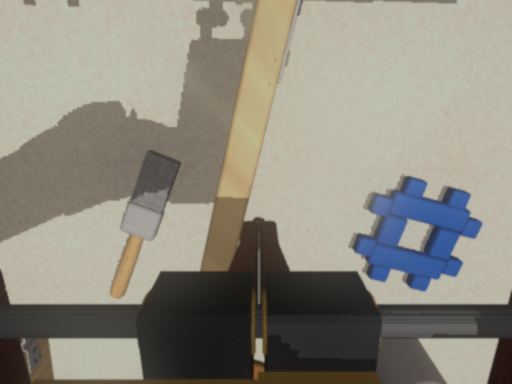

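The wrist view shows the closed fingers pushing the outer face with the door swinging closed (top edge from (275,0) to (215,270)). Contact force is negligible. Continuing the arc.

Request:
play_rows --increments '[{"ax": 0,"ay": -0.1,"az": -0.2,"tx": 0.002,"ty": -0.01,"tz": -0.001,"jaw": 0},{"ax": 0,"ay": -0.1,"az": -0.2,"tx": 0.002,"ty": -0.01,"tz": -0.002,"jaw": 0},{"ax": 0,"ay": 0,"az": -0.1,"tx": 0.001,"ty": -0.01,"tz": -0.0027,"jaw": 0},{"ax": 0,"ay": 0,"az": -0.1,"tx": 0.001,"ty": -0.0098,"tz": -0.0034,"jaw": 0},{"ax": 0,"ay": 0,"az": 0,"tx": 0,"ty": -0.0096,"tz": -0.004,"jaw": 0},{"ax": 0,"ay": 0,"az": 0,"tx": 0,"ty": -0.0094,"tz": -0.0048,"jaw": 0},{"ax": 0,"ay": 0,"az": 0,"tx": 0,"ty": -0.009,"tz": -0.0055,"jaw": 0},{"ax": 0,"ay": 0,"az": 0,"tx": 0,"ty": -0.0087,"tz": -0.006,"jaw": 0}]'

```text
time_s: 19.57
tcp_pos: [0.5082, 0.1502, 0.394]
ee_rot: [2.553, 1.569, 1.011]
contact_force: [0.1, 0.1, 0.4]
gripper_width: 0.007
```

```bash
python3 sw.py 44 8 4; python3 -c "
from h import *
save('wrist','w22')"
```

```text
t 19.57 p [0.5082 0.1502 0.394 ] yaw 1.65 xdown [ 0.0012  0.0019 -1.    ] F [0.1 0.1 0.4] M [ 0.01 -0.08  0.06] w 0.007
 q [ 0.14  0.33 -0.64  1.81  0.22  1.08 -0.55]
C(a1) [0.516 0.148] tcp [0.5082 0.1502]
40.0 tx 0.0020 ty -0.0007 tz -0.0044 [0.507 0.155 0.392]
36.0 tx 0.0000 ty -0.0079 tz -0.0075 [0.499 0.162 0.392]
32.0 tx 0.0000 ty -0.0074 tz -0.0081 [0.492 0.17  0.392]
28.0 tx 0.0000 ty -0.0068 tz -0.0087 [0.485 0.178 0.392]
24.0 tx 0.0000 ty -0.0062 tz -0.0092 [0.478 0.187 0.392]
20.0 tx 0.0000 ty -0.0055 tz -0.0097 [0.472 0.197 0.392]
16.0 tx 0.0000 ty -0.0048 tz -0.0102 [0.467 0.207 0.392]
12.0 tx 0.0000 ty -0.0040 tz -0.0105 [0.463 0.217 0.392]
8.0 tx 0.0000 ty -0.0033 tz -0.0109 [0.459 0.228 0.392]
```

View pics/w22.png

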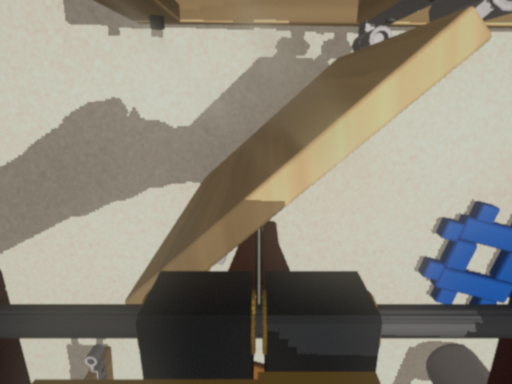

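Request:
play_rows --increments '[{"ax": 0,"ay": 0,"az": 0,"tx": 0,"ty": -0.004,"tz": -0.0065,"jaw": 0},{"ax": 0,"ay": 0,"az": 0,"tx": 0,"ty": -0.007,"tz": -0.0075,"jaw": 0},{"ax": 0,"ay": 0,"az": 0,"tx": 0,"ty": -0.0074,"tz": -0.008,"jaw": 0},{"ax": 0,"ay": 0,"az": 0,"tx": 0,"ty": -0.0068,"tz": -0.0087,"jaw": 0},{"ax": 0,"ay": 0,"az": 0,"tx": 0,"ty": -0.006,"tz": -0.009,"jaw": 0},{"ax": 0,"ay": 0,"az": 0,"tx": 0,"ty": -0.005,"tz": -0.009,"jaw": 0},{"ax": 0,"ay": 0,"az": 0,"tx": 0,"ty": -0.004,"tz": -0.008,"jaw": 0},{"ax": 0,"ay": 0,"az": 0,"tx": 0,"ty": -0.002,"tz": -0.005,"jaw": 0}]'

```text
time_s: 20.28
tcp_pos: [0.4574, 0.219, 0.3948]
ee_rot: [2.525, 1.568, 0.986]
contact_force: [-0.3, 0.6, 0.3]
gripper_width: 0.005
```

```bash
python3 sw.py 16 0 4; python3 -c "
from h import *
save('wrist','w23')"
```

```text
t 20.28 p [0.4574 0.219  0.3948] yaw 1.84 xdown [ 0.0017  0.0026 -1.    ] F [-0.3  0.6  0.3] M [-0.05 -0.07  0.  ] w 0.005
 q [ 0.02  0.29 -0.68  1.86  0.21  1.06 -0.71]
C(a1) [0.4674 0.2069] tcp [0.4574 0.219 ]
12.0 tx 0.0028 ty 0.0056 tz 0.0019 [0.463 0.217 0.392]
8.0 tx 0.0000 ty -0.0032 tz -0.0109 [0.459 0.228 0.392]
4.0 tx 0.0000 ty -0.0024 tz -0.0111 [0.457 0.239 0.392]
0.0 tx 0.0000 ty -0.0016 tz -0.0113 [0.455 0.25  0.392]
```

View pics/w23.png

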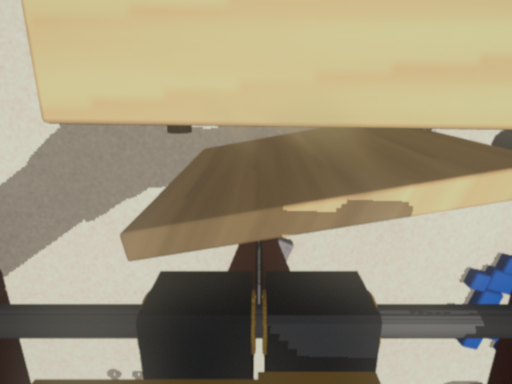

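Request:
play_rows --increments '[{"ax": 0,"ay": 0,"az": 0,"tx": 0,"ty": -0.001,"tz": -0.006,"jaw": 0},{"ax": 0,"ay": 0,"az": 0,"tx": 0,"ty": -0.001,"tz": -0.006,"jaw": 0},{"ax": 0,"ay": 0,"az": 0,"tx": 0,"ty": 0,"tz": -0.004,"jaw": 0},{"ax": 0,"ay": 0,"az": 0,"tx": 0,"ty": 0,"tz": -0.003,"jaw": 0},{"ax": 0,"ay": 0,"az": 0,"tx": 0,"ty": 0,"tz": -0.002,"jaw": 0}]'

```text
time_s: 20.75
tcp_pos: [0.4548, 0.2425, 0.3946]
ee_rot: [2.676, 1.568, 1.138]
contact_force: [0.1, 0.3, -1.4]
gripper_width: 0.01
```

```bash
python3 - <<'E'
from h import *
T=st(); im,d=save('wrist','w24'); P=pts('wrist',d,T)
m=(P[...,2]>.232)&(P[...,2]<.256); m[265:]=False; q=P[m]; r=cv2.minAreaRect((q[:,:2]*1000).astype(np.float32)); print(r,cv2.boxPoints(r).round(0).tolist())
E
```

```text
t 20.75 p [0.4548 0.2425 0.3946] yaw 1.85 xdown [ 0.0012  0.0027 -1.    ] F [ 0.1  0.3 -1.4] M [-0.02 -0.03  0.02] w 0.01
 q [-0.02  0.31 -0.69  1.84  0.22  1.07 -0.76]
((481.2160339355469, 259.5337829589844), (179.02056884765625, 25.300777435302734), 3.9103477001190186) [[391.0, 266.0], [393.0, 241.0], [571.0, 253.0], [570.0, 278.0]]
```

View pics/w24.png

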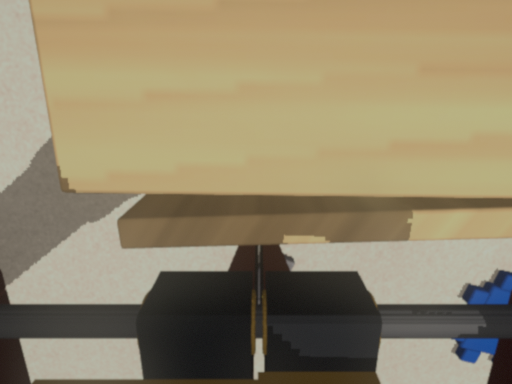

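Request:
play_rows --increments '[{"ax": 0,"ay": 0,"az": 0,"tx": 0,"ty": 0,"tz": -0.0025,"jaw": 0},{"ax": 0,"ay": 0,"az": 0,"tx": 0,"ty": 0,"tz": -0.0025,"jaw": 0},{"ax": 0,"ay": 0,"az": 0,"tx": 0,"ty": 0,"tz": -0.0015,"jaw": 0},{"ax": 0,"ay": 0,"az": 0,"tx": 0,"ty": 0,"tz": 0,"jaw": 0}]'

```text
time_s: 21.13
tcp_pos: [0.455, 0.2493, 0.3944]
ee_rot: [2.761, 1.568, 1.221]
contact_force: [-0.2, -0.3, 0.1]
gripper_width: 0.006
```

```bash
python3 -c "
from h import *
st()"
```

```text
t 21.13 p [0.455  0.2493 0.3944] yaw 1.8 xdown [ 9.0e-04  2.6e-03 -1.0e+00] F [-0.2 -0.3  0.1] M [-0.03 -0.11 -0.01] w 0.006
 q [-0.03  0.32 -0.69  1.83  0.23  1.07 -0.77]
```

Request:
play_rows --increments '[{"ax": 0,"ay": 0,"az": 0,"tx": 0,"ty": 0,"tz": -0.0015,"jaw": 0},{"ax": 0,"ay": 0,"az": 0,"tx": 0,"ty": 0,"tz": -0.0015,"jaw": 0},{"ax": 0,"ay": 0,"az": 0,"tx": 0,"ty": 0,"tz": 0,"jaw": 0}]'

```text
time_s: 21.38
tcp_pos: [0.4552, 0.2509, 0.3943]
ee_rot: [0.206, 1.57, -1.335]
contact_force: [0.3, -0.2, 0.1]
gripper_width: 0.006
```

```bash
python3 - <<'E'
from h import *
T=st(); im,d=save('wrist','w25'); P=pts('wrist',d,T); T=st()
m=(P[...,2]>.232)&(P[...,2]<.256); m[265:]=False
# front edge of door top: for cols, last row in mask
for u in range(130,512,40):
    v=np.nonzero(m[:,u])[0]
    if len(v): print(u,P[v.max(),u].round(4),P[v.min(),u].round(4))
E
```

```text
t 21.38 p [0.4552 0.2509 0.3943] yaw 1.69 xdown [ 2.e-04 -1.e-03 -1.e+00] F [ 0.3 -0.2  0.1] M [-0.03 -0.08 -0.01] w 0.006
 q [-0.04  0.32 -0.69  1.83  0.23  1.07 -0.78]
t 21.43 p [0.4552 0.2509 0.3943] yaw 1.69 xdown [ 4.e-04 -5.e-04 -1.e+00] F [ 1.1 -0.6  0.1] M [-0.06 -0.09 -0.02] w 0.005
 q [-0.04  0.32 -0.69  1.83  0.23  1.07 -0.78]
130 [0.3973 0.2621 0.2415] [0.3983 0.275  0.2412]
170 [0.415  0.2616 0.2405] [0.4161 0.276  0.2423]
210 [0.4333 0.2631 0.2425] [0.4335 0.276  0.2424]
250 [0.4515 0.2615 0.2551] [0.4508 0.2764 0.2421]
290 [0.4691 0.2627 0.2417] [0.4683 0.2764 0.242 ]
330 [0.4866 0.2642 0.2436] [0.4855 0.2772 0.2427]
370 [0.5047 0.2637 0.2425] [0.5033 0.2772 0.2414]
410 [0.5222 0.2642 0.2434] [0.5201 0.2779 0.2429]
450 [0.5397 0.2649 0.2437] [0.5374 0.2784 0.243 ]
490 [0.5575 0.265  0.2439] [0.5548 0.2784 0.243 ]
```

View pics/w25.png

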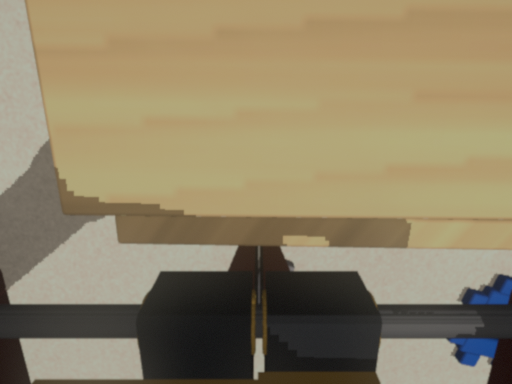

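Request:
play_rows --increments '[{"ax": 0,"ay": 0,"az": 0,"tx": 0,"ty": 0,"tz": -0.0012,"jaw": 0},{"ax": 0,"ay": 0,"az": 0,"tx": 0,"ty": 0,"tz": -0.0012,"jaw": 0},{"ax": 0,"ay": 0,"az": 0,"tx": 0,"ty": 0,"tz": -0.001,"jaw": 0}]'

```text
time_s: 21.68
tcp_pos: [0.4553, 0.2521, 0.3943]
ee_rot: [-0.117, 1.565, -1.661]
contact_force: [-1.3, -4.7, 3.6]
gripper_width: 0.006
```

```bash
python3 -c "
from h import *
st()"
```

```text
t 21.68 p [0.4553 0.2521 0.3943] yaw 1.55 xdown [-5.e-04 -6.e-03 -1.e+00] F [-1.3 -4.7  3.6] M [-1.01  0.21 -0.04] w 0.006
 q [-0.04  0.32 -0.68  1.82  0.23  1.08 -0.79]
```

Force is now -4.7 N, so the door rests on the buffers. Backing straight off.

Request:
play_rows --increments '[{"ax": 0,"ay": 0,"az": 0,"tx": 0,"ty": 0,"tz": 0.004,"jaw": 0},{"ax": 0,"ay": 0,"az": 0,"tx": 0,"ty": 0,"tz": 0.01,"jaw": 0},{"ax": 0,"ay": 0,"az": 0,"tx": 0,"ty": 0,"tz": 0.02,"jaw": 0},{"ax": 0,"ay": 0,"az": 0,"tx": -0.01,"ty": 0,"tz": 0.03,"jaw": 0},{"ax": 0,"ay": 0,"az": 0,"tx": -0.02,"ty": 0,"tz": 0.03,"jaw": 0},{"ax": 0,"ay": 0,"az": 0,"tx": -0.02,"ty": 0,"tz": 0.03,"jaw": 0},{"ax": 0,"ay": 0,"az": 0,"tx": -0.02,"ty": 0,"tz": 0.03,"jaw": 0},{"ax": 0,"ay": 0,"az": 0,"tx": 0,"ty": 0,"tz": 0.01,"jaw": 0}]'

```text
time_s: 22.35
tcp_pos: [0.459, 0.0833, 0.4659]
ee_rot: [-2.414, 1.569, 2.335]
contact_force: [1.3, 1.4, -0.4]
gripper_width: 0.008
```

```bash
python3 - <<'E'
from h import *
T=st(); im,d=save('wrist','w26'); np.save('pics/w26T.npy',T); P=pts('wrist',d,T)
save('scene','s26'); imt,dt=save('top','t26')
c=cv2.resize(imt[70:290,30:230],None,fx=2.7,fy=2.7,interpolation=cv2.INTER_CUBIC); cv2.imwrite('pics/t26c.png',c[:,:,::-1])
m=(P[...,2]>.234)&(P[...,2]<.252)&(P[...,0]>.37)&(P[...,0]<.61)&(P[...,1]>.2); q=P[m]; print(len(q))
if len(q)>50:
    r=cv2.minAreaRect((q[:,:2]*1000).astype(np.float32)); print(r,cv2.boxPoints(r).round(0).tolist(),np.median(q[:,2]))
E
```

```text
t 22.35 p [0.459  0.0833 0.4659] yaw 2.12 xdown [-0.0015  0.0016 -1.    ] F [ 1.3  1.4 -0.4] M [-0.04 -0.11 -0.01] w 0.008
 q [ 0.29  0.14 -0.63  1.84  0.08  1.19 -0.33]
0
```

View pics/w26.png

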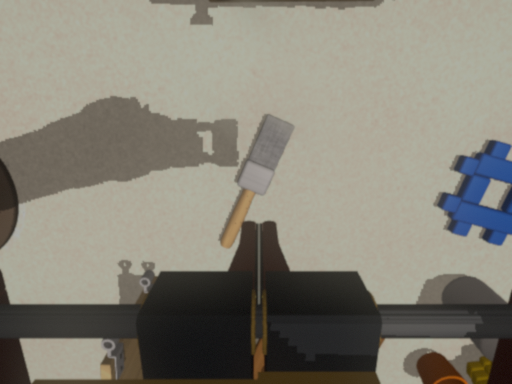

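View pics/s26.png

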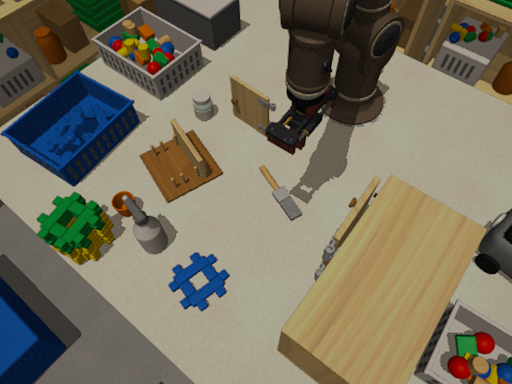

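View pics/t26c.png

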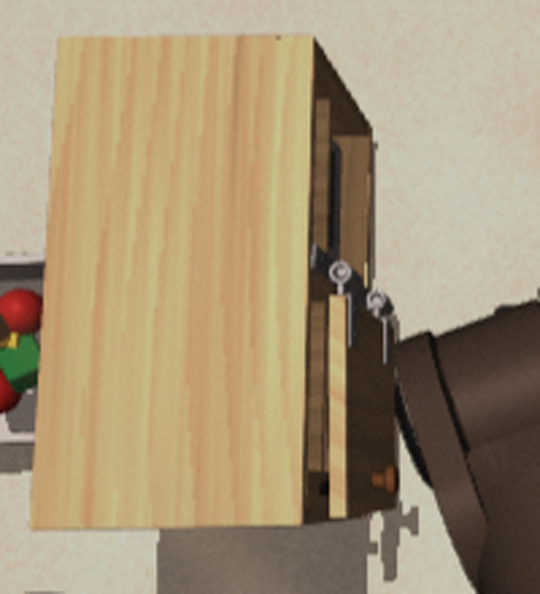

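Request:
play_rows --increments '[{"ax": 0,"ay": 0,"az": 0,"tx": -0.005,"ty": 0.015,"tz": -0.02,"jaw": 0},{"ax": 0,"ay": 0,"az": 0,"tx": -0.005,"ty": 0.02,"tz": -0.03,"jaw": 0},{"ax": 0,"ay": 0,"az": 0,"tx": -0.005,"ty": 0.015,"tz": -0.025,"jaw": 0},{"ax": 0,"ay": 0,"az": 0,"tx": 0,"ty": 0,"tz": 0,"jaw": 0},{"ax": 0,"ay": 0,"az": 0,"tx": 0,"ty": 0,"tz": 0,"jaw": 0},{"ax": 0,"ay": 0,"az": 0,"tx": 0,"ty": 0,"tz": 0,"jaw": 0}]'

```text
time_s: 23.0
tcp_pos: [0.5039, 0.173, 0.4734]
ee_rot: [-2.048, 1.557, 2.711]
contact_force: [-1.1, -0.0, 0.5]
gripper_width: 0.004
```

```bash
cat > chk.py <<'E'
from h import *
import sys
n=sys.argv[1]
T=st(); im,d=save('wrist',n); np.save('pics/%sT.npy'%n,T); P=pts('wrist',d,T)
m=(P[...,2]>.236)&(P[...,2]<.250)&(P[...,0]>.37)&(P[...,0]<.585)&(P[...,1]>.22); m[265:]=False; q=P[m]; print(len(q))
r=cv2.minAreaRect((q[:,:2]*1000).astype(np.float32)); print('door',r,cv2.boxPoints(r).round(1).tolist(),np.median(q[:,2]))
c=np.polyfit(q[:,0],q[:,1],1); print('door line deg',np.degrees(np.arctan(c[0])), 'y at .6044',np.polyval(c,.6044),'y at .415',np.polyval(c,.415))
A=np.c_[q[:,:2],np.ones(len(q))]; print('top z',np.linalg.lstsq(A,q[:,2],rcond=None)[0])
k=(P[...,2]>.262)&(P[...,2]<.277)&(P[...,1]>.2)
E_=[]
for u in range(0,512,4):
    v=np.nonzero(k[:,u])[0]
    if len(v)>3 and .39<P[v.max(),u,0]<.79: E_.append(P[v.max(),u,:2])
E_=np.array(E_)
if len(E_): c=np.polyfit(E_[:,0],E_[:,1],1); print('cupboard edge',len(E_),np.degrees(np.arctan(c[0])),np.polyval(c,.415),np.polyval(c,.6044))
E
python3 chk.py w27
```

```text
t 23.0 p [0.5039 0.173  0.4734] yaw 2.66 xdown [-0.0125  0.0058 -0.9999] F [-1.1 -0.   0.5] M [-0.09 -0.14 -0.02] w 0.004
 q [ 0.13  0.27 -0.67  1.69  0.16  1.25 -0.53]
8508
door ((484.1981506347656, 275.9216613769531), (194.14060974121094, 32.64607238769531), 2.3566431999206543) [[386.5, 288.20001220703125], [387.8999938964844, 255.60000610351562], [581.9000244140625, 263.6000061035156], [580.5, 296.20001220703125]] 0.24285245657765245
door line deg 1.0111702015615462 y at .6044 0.27006749524239637 y at .415 0.26672456975156233
top z [0.0108418  0.04429354 0.22568566]
cupboard edge 113 1.0367049278386937 0.2864515180031207 0.28987887941918056
```

View pics/w27.png

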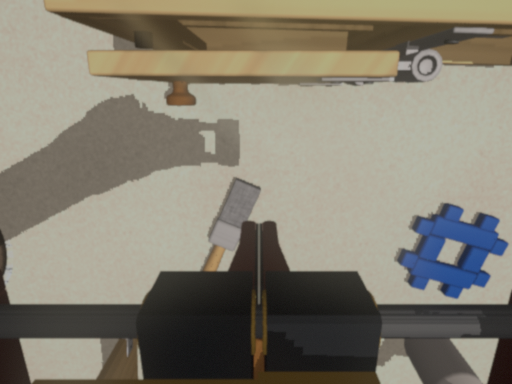

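```bash
cat > chk2.py <<'E'
from h import *
import sys
n=sys.argv[1]; d=np.load('pics/%s.npz'%n)['d']; T=np.load('pics/%sT.npy'%n); P=pts('wrist',d,T)
z=P[...,2]
F=[];B=[];C=[]
for u in range(95,392,3):
    v=np.nonzero((np.abs(z[:265,u]-.2435)<.004)&(P[:265,u,1]>.22))[0]
    if len(v)<5: continue
    f=rayplane('wrist',[[u,v.max()+.5]],T,.2435)[0]; b=rayplane('wrist',[[u,v.min()-.5]],T,.2435)[0]
    F.append(f[:2]);B.append(b[:2])
    v=np.nonzero(np.abs(z[:265,u]-.2695)<.004)[0]
    if len(v)>3: C.append(rayplane('wrist',[[u,v.max()+.5]],T,.2695)[0][:2])
for nm,q in (('front',F),('back',B),('cup edge',C)):
    q=np.array(q); 
    if len(q)<5: print(nm,len(q)); continue
    (vx,vy,x0,y0)=cv2.fitLine(q.astype(np.float32)*1000,cv2.DIST_HUBER,0,.01,.01).ravel()
    s=vy/vx; print(nm,len(q),'deg',round(float(np.degrees(np.arctan(s))),2),'y at .415 %.1f .455 %.1f .6044 %.1f'%tuple(y0+s*(x-x0) for x in (415,455,604.4)))
E
python3 chk2.py w27
```

```text
front 99 deg 2.37 y at .415 256.7 .455 258.4 .6044 264.6
back 99 deg 2.42 y at .415 271.4 .455 273.1 .6044 279.4
cup edge 99 deg 1.08 y at .415 285.7 .455 286.4 .6044 289.2
```

The careful fit shows the door 1.3° short of parallel, with its back about 4 mm off the buffers, so it rebounded when I backed off. I'll push again and withdraw very slowly.

Request:
play_rows --increments '[{"ax": 0,"ay": -0.2,"az": 0.4,"tx": 0.015,"ty": -0.015,"tz": 0.0,"jaw": 0},{"ax": 0,"ay": -0.1,"az": 0.3,"tx": 0.02,"ty": -0.02,"tz": 0,"jaw": 0},{"ax": 0,"ay": 0,"az": 0,"tx": 0.02,"ty": -0.02,"tz": 0,"jaw": 0},{"ax": 0,"ay": 0,"az": 0,"tx": 0.015,"ty": -0.01,"tz": -0.01,"jaw": 0},{"ax": 0,"ay": 0,"az": 0,"tx": 0.005,"ty": 0,"tz": -0.015,"jaw": 0},{"ax": 0,"ay": 0,"az": 0,"tx": 0,"ty": 0,"tz": -0.012,"jaw": 0},{"ax": 0,"ay": 0,"az": 0,"tx": 0,"ty": 0,"tz": 0,"jaw": 0},{"ax": 0,"ay": 0,"az": 0,"tx": 0,"ty": 0,"tz": 0,"jaw": 0}]'

```text
time_s: 23.72
tcp_pos: [0.43, 0.2012, 0.393]
ee_rot: [-0.273, 1.565, -1.803]
contact_force: [0.6, -1.3, 0.2]
gripper_width: 0.005
```

```bash
python3 -c "
from h import *
st(); plan(np.array([.44,.247,.394]),down(np.radians(1.3)),step=.008)"
```

```text
t 23.72 p [0.43   0.2012 0.393 ] yaw 2.29 xdown [-0.0013 -0.0056 -1.    ] F [ 0.6 -1.3  0.2] M [-0.01 -0.06  0.  ] w 0.005
 q [ 0.07  0.24 -0.7   1.93  0.18  1.04 -0.68]
{"ax":0.2,"ay":0.05,"az":0.01,"tx":-0.0002,"ty":0.002,"tz":-0.0076}
{"ax":0.2,"ay":0.05,"az":0.01,"tx":-0.0002,"ty":0.0019,"tz":-0.0076}
{"ax":0.2,"ay":0.05,"az":0.01,"tx":-0.0002,"ty":0.0019,"tz":-0.0076}
{"ax":0.2,"ay":0.05,"az":0.01,"tx":-0.0002,"ty":0.0019,"tz":-0.0076}
{"ax":0.2,"ay":0.05,"az":0.01,"tx":-0.0002,"ty":0.0019,"tz":-0.0076}
{"ax":0.2,"ay":0.05,"az":0.01,"tx":-0.0002,"ty":0.0019,"tz":-0.0076}
6
```

Request:
play_rows --increments '[{"ax": 0,"ay": 0.1,"az": 0,"tx": 0,"ty": 0.002,"tz": -0.01,"jaw": 0},{"ax": 0,"ay": 0.1,"az": 0,"tx": 0,"ty": 0.002,"tz": -0.01,"jaw": 0},{"ax": 0,"ay": 0.1,"az": 0,"tx": 0,"ty": 0.001,"tz": -0.008,"jaw": 0},{"ax": 0,"ay": 0,"az": 0,"tx": 0,"ty": 0,"tz": -0.006,"jaw": 0},{"ax": 0,"ay": 0,"az": 0,"tx": 0,"ty": 0,"tz": -0.004,"jaw": 0},{"ax": 0,"ay": 0,"az": 0,"tx": 0,"ty": 0,"tz": 0,"jaw": 0}]'

```text
time_s: 24.22
tcp_pos: [0.435, 0.2409, 0.3937]
ee_rot: [2.221, 1.57, 0.686]
contact_force: [-0.9, 0.1, 0.6]
gripper_width: 0.009
```

```bash
python3 -c "
from h import *
st()"
```

```text
t 24.22 p [0.435  0.2409 0.3937] yaw 2.05 xdown [ 3.e-04  3.e-04 -1.e+00] F [-0.9  0.1  0.6] M [-0.04 -0.13 -0.04] w 0.009
 q [-0.01  0.28 -0.71  1.88  0.21  1.06 -0.77]
```

Request:
play_rows --increments '[{"ax": 0,"ay": 0,"az": 0,"tx": 0,"ty": 0,"tz": -0.0025,"jaw": 0},{"ax": 0,"ay": 0,"az": 0,"tx": 0,"ty": 0,"tz": -0.0025,"jaw": 0},{"ax": 0,"ay": 0,"az": 0,"tx": 0,"ty": 0,"tz": -0.0015,"jaw": 0},{"ax": 0,"ay": 0,"az": 0,"tx": 0,"ty": 0,"tz": -0.0015,"jaw": 0},{"ax": 0,"ay": 0,"az": 0,"tx": 0,"ty": 0,"tz": 0,"jaw": 0}]'

```text
time_s: 24.63
tcp_pos: [0.4347, 0.2496, 0.3935]
ee_rot: [-0.378, 1.57, -1.912]
contact_force: [-0.1, 0.5, -0.2]
gripper_width: 0.005
```

```bash
python3 chk.py w28|head -2; python3 chk2.py w28
```

```text
t 24.63 p [0.4347 0.2496 0.3935] yaw 2.07 xdown [-1.e-04 -4.e-04 -1.e+00] F [-0.1  0.5 -0.2] M [-0.04 -0.06 -0.04] w 0.005
 q [-0.02  0.29 -0.71  1.87  0.22  1.06 -0.79]
front 76 deg 0.89 y at .415 262.0 .455 262.6 .6044 264.9
back 76 deg 1.06 y at .415 276.6 .455 277.3 .6044 280.1
cup edge 76 deg 1.06 y at .415 287.3 .455 288.0 .6044 290.8
```

Door is parallel again, with its back 10.7 mm from the front edge (buffers are 10 mm). Press lightly, then creep away.

Request:
play_rows --increments '[{"ax": 0,"ay": 0,"az": 0,"tx": 0,"ty": 0,"tz": -0.0008,"jaw": 0},{"ax": 0,"ay": 0,"az": 0,"tx": 0,"ty": 0,"tz": -0.0006,"jaw": 0},{"ax": 0,"ay": 0,"az": 0,"tx": 0,"ty": 0,"tz": 0,"jaw": 0}]'

```text
time_s: 24.93
tcp_pos: [0.4348, 0.2505, 0.3935]
ee_rot: [-0.216, 1.57, -1.751]
contact_force: [-0.1, 0.3, 0.3]
gripper_width: 0.004
```

```bash
python3 chk.py w29|head -2; python3 chk2.py w29
```

```text
t 24.93 p [0.4348 0.2505 0.3935] yaw 2.02 xdown [-2.e-04 -9.e-04 -1.e+00] F [-0.1  0.3  0.3] M [-0.03 -0.06  0.01] w 0.004
 q [-0.03  0.29 -0.71  1.87  0.22  1.06 -0.79]
front 76 deg 0.53 y at .415 262.9 .455 263.2 .6044 264.6
back 76 deg 1.05 y at .415 276.4 .455 277.2 .6044 279.9
cup edge 76 deg 1.05 y at .415 287.3 .455 288.1 .6044 290.8
```

Request:
play_rows --increments '[{"ax": 0,"ay": 0,"az": 0,"tx": 0,"ty": 0,"tz": -0.0008,"jaw": 0},{"ax": 0,"ay": 0,"az": 0,"tx": 0,"ty": 0,"tz": 0,"jaw": 0}]'

```text
time_s: 25.15
tcp_pos: [0.4348, 0.2508, 0.3935]
ee_rot: [-0.145, 1.569, -1.681]
contact_force: [-1.0, -0.2, 0.3]
gripper_width: 0.005
```

```bash
python3 chk.py w30|head -1; python3 chk2.py w30
```

```text
t 25.15 p [0.4348 0.2508 0.3935] yaw 1.99 xdown [-2.0e-04 -1.9e-03 -1.0e+00] F [-1.  -0.2  0.3] M [-0.11 -0.02  0.02] w 0.005
front 77 deg 0.77 y at .415 262.9 .455 263.4 .6044 265.4
back 77 deg 1.04 y at .415 276.4 .455 277.1 .6044 279.8
cup edge 77 deg 1.02 y at .415 287.4 .455 288.1 .6044 290.7
```

Request:
play_rows --increments '[{"ax": 0,"ay": 0,"az": 0,"tx": 0,"ty": 0,"tz": -0.0006,"jaw": 0},{"ax": 0,"ay": 0,"az": 0,"tx": 0,"ty": 0,"tz": 0,"jaw": 0},{"ax": 0,"ay": 0,"az": 0,"tx": 0,"ty": 0,"tz": 0.0003,"jaw": 0},{"ax": 0,"ay": 0,"az": 0,"tx": 0,"ty": 0,"tz": 0.0003,"jaw": 0},{"ax": 0,"ay": 0,"az": 0,"tx": 0,"ty": 0,"tz": 0.0003,"jaw": 0},{"ax": 0,"ay": 0,"az": 0,"tx": 0,"ty": 0,"tz": 0.0003,"jaw": 0},{"ax": 0,"ay": 0,"az": 0,"tx": 0,"ty": 0,"tz": 0.0004,"jaw": 0},{"ax": 0,"ay": 0,"az": 0,"tx": 0,"ty": 0,"tz": 0.0004,"jaw": 0}]'

```text
time_s: 25.87
tcp_pos: [0.4349, 0.2497, 0.3935]
ee_rot: [-0.093, 1.57, -1.628]
contact_force: [-0.3, -0.1, 0.2]
gripper_width: 0.004
```

```bash
python3 chk.py w31|head -1; python3 chk2.py w31
```

```text
t 25.87 p [0.4349 0.2497 0.3935] yaw 2.01 xdown [-0.e+00 -8.e-04 -1.e+00] F [-0.3 -0.1  0.2] M [-0.01 -0.06 -0.01] w 0.004
front 77 deg 1.05 y at .415 261.8 .455 262.6 .6044 265.3
back 77 deg 1.06 y at .415 276.6 .455 277.3 .6044 280.1
cup edge 77 deg 1.05 y at .415 287.3 .455 288.0 .6044 290.8
```

Request:
play_rows --increments '[{"ax": 0,"ay": 0,"az": 0,"tx": 0,"ty": 0,"tz": 0.0005,"jaw": 0},{"ax": 0,"ay": 0,"az": 0,"tx": 0,"ty": 0,"tz": 0.0005,"jaw": 0},{"ax": 0,"ay": 0,"az": 0,"tx": 0,"ty": 0,"tz": 0.0005,"jaw": 0},{"ax": 0,"ay": 0,"az": 0,"tx": 0,"ty": 0,"tz": 0.0008,"jaw": 0},{"ax": 0,"ay": 0,"az": 0,"tx": 0,"ty": 0,"tz": 0.001,"jaw": 0},{"ax": 0,"ay": 0,"az": 0,"tx": 0,"ty": 0,"tz": 0.002,"jaw": 0},{"ax": 0,"ay": 0,"az": 0,"tx": 0,"ty": 0,"tz": 0.003,"jaw": 0},{"ax": 0,"ay": 0,"az": 0,"tx": 0,"ty": 0,"tz": 0.004,"jaw": 0}]'

```text
time_s: 26.58
tcp_pos: [0.4352, 0.237, 0.3935]
ee_rot: [-0.208, 1.57, -1.743]
contact_force: [-0.1, 0.0, 0.8]
gripper_width: 0.005
```

```bash
python3 chk.py w32|head -1; python3 chk2.py w32
```

```text
t 26.58 p [0.4352 0.237  0.3935] yaw 2.07 xdown [-1.e-04 -3.e-04 -1.e+00] F [-0.1  0.   0.8] M [ 0.01 -0.08 -0.04] w 0.005
front 77 deg 1.09 y at .415 261.5 .455 262.3 .6044 265.1
back 77 deg 1.27 y at .415 276.7 .455 277.6 .6044 280.9
cup edge 77 deg 1.09 y at .415 287.0 .455 287.8 .6044 290.6
```

The fingers are now clear. The door reads 1.09° and the cupboard front 1.09°, with the back 10.3 mm from the front edge, so it is shut on the buffers. Retreating for a final check.

Request:
play_rows --increments '[{"ax": 0,"ay": 0,"az": 0,"tx": 0,"ty": 0,"tz": 0.008,"jaw": 0},{"ax": 0,"ay": 0,"az": 0,"tx": 0,"ty": 0,"tz": 0.015,"jaw": 0},{"ax": 0,"ay": 0,"az": 0,"tx": -0.01,"ty": 0.01,"tz": 0.02,"jaw": 0},{"ax": 0,"ay": 0,"az": 0,"tx": -0.02,"ty": 0.02,"tz": 0.015,"jaw": 0},{"ax": 0,"ay": 0,"az": 0,"tx": -0.02,"ty": 0.02,"tz": 0,"jaw": 0},{"ax": 0,"ay": 0,"az": 0,"tx": -0.015,"ty": 0.015,"tz": 0,"jaw": 0},{"ax": 0,"ay": 0,"az": 0,"tx": 0,"ty": 0,"tz": 0,"jaw": 0},{"ax": 0,"ay": 0,"az": 0,"tx": 0,"ty": 0,"tz": 0,"jaw": 0}]'

```text
time_s: 27.3
tcp_pos: [0.5037, 0.1723, 0.4597]
ee_rot: [-0.668, 1.566, -2.205]
contact_force: [0.1, 0.4, -0.6]
gripper_width: 0.008
```

Request:
play_rows --increments '[{"ax": 0,"ay": 0,"az": 0,"tx": 0,"ty": 0,"tz": 0,"jaw": 0},{"ax": 0,"ay": 0,"az": 0,"tx": 0,"ty": 0,"tz": 0,"jaw": 0},{"ax": 0,"ay": 0,"az": 0,"tx": 0,"ty": 0,"tz": 0,"jaw": 0},{"ax": 0,"ay": 0,"az": 0,"tx": 0,"ty": 0,"tz": 0,"jaw": 0}]'

```text
time_s: 27.63
tcp_pos: [0.5007, 0.1721, 0.4568]
ee_rot: [-0.925, 1.562, -2.46]
contact_force: [0.8, 0.1, 0.5]
gripper_width: 0.002
```

```bash
python3 chk.py w33; python3 chk2.py w33; python3 - <<'E'
from h import *
save('scene','s33')
d=np.load('pics/w33.npz')['d']; T=np.load('pics/w33T.npy'); P=pts('wrist',d,T)
u,v=map(int,proj('wrist',[.6044,.2715,.229],T)); print('pin px',u,v)
if 8<u<500 and 8<v<370: print((P[v-14:v+15:3,u-18:u+19:3,2]*1000).astype(int))
E
```

```text
t 27.63 p [0.5007 0.1721 0.4568] yaw 2.04 xdown [-0.0071 -0.0058 -1.    ] F [0.8 0.1 0.5] M [ 0.04 -0.08 -0.02] w 0.002
 q [ 0.12  0.28 -0.67  1.72  0.18  1.22 -0.56]
10609
door ((483.6182861328125, 276.689208984375), (194.02134704589844, 29.69978141784668), 1.2204129695892334) [[386.29998779296875, 289.5], [386.8999938964844, 259.79998779296875], [580.9000244140625, 263.8999938964844], [580.2999877929688, 293.6000061035156]] 0.24288168407014607
door line deg 0.08139123413402996 y at .6044 0.27034006862801974 y at .415 0.27007101722065213
top z [0.01126594 0.04847446 0.22427947]
cupboard edge 96 1.0569863675446405 0.28642288229438845 0.28991730951120337
front 99 deg 1.33 y at .415 260.2 .455 261.1 .6044 264.6
back 99 deg 1.35 y at .415 275.1 .455 276.0 .6044 279.6
cup edge 56 deg 1.23 y at .415 285.3 .455 286.2 .6044 289.4
pin px 443 56
[[215 222 227 230 232 231 231 232 233 231 232  35  34]
 [223 228 232 234 233 231 226 230 229 232 232 233  34]
 [225 229 232 231 216 219 227 224 228 229 232 232  35]
 [230 232 232 231 228 228 229 228 228 229 232 233  33]
 [230 232 233 227 227 228 228 228 228 229 232 232 232]
 [230 231 233 226 228 227 228 227 228 229 232 232  -1]
 [228 233 232 227 228 228 229 229 228 232 232 232  -1]
 [228 232 232 232 228 228 228 227 232 232 231   0  -1]
 [226 231 232 232 232 231 232 231 232 233   0  -1   1]
 [224 227 230 231 231 231 233 232 232   0   0   0  -1]]
```

View pics/w33.png

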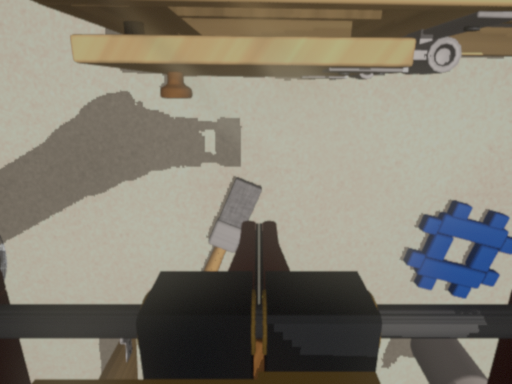

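View pics/s33.png

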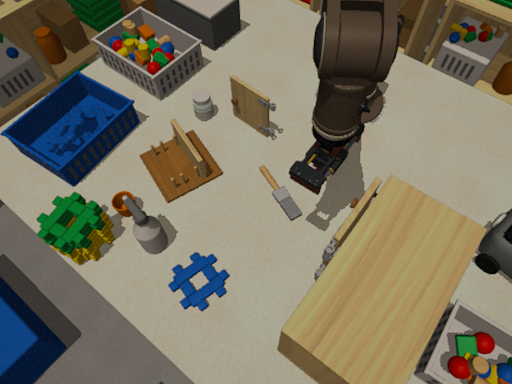

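The tube top is 4 mm above the pin top, so the door is fully seated. It is parallel to the front, with its back 10.2 mm off at the buffers, the shelf board is still in the rack and the arm is clear. Handing in.

```bash
python3 -c "
from h import *
print(env.finish_job())"
```

```text
the job is handed in; nothing more can be done
None
```

The door is back on the cupboard: both tubes are down on their pins, I let go, and it is pushed shut. I handed the job in at about 28 s; no verdict is reported.

**How it went:** I gripped the door by its top edge, lifted it from the rack and lined the upper tube up with its pin by wrist camera. It went down with no rise in force until the collars took its weight. I then let go and pushed it shut from outside with closed fingers.

**Last checks:**
- **Seating:** the upper tube's top is 4 mm above the pin's top, which is the fully-down value. The door's top is at z 0.243 m, against 0.245 m nominal. I did not see the lower tube directly; it follows from the rigid door and that height.
- **Shut:** the door is parallel to the cupboard front within about 0.1° (1.3° against 1.2°). Its back is 10.2 mm from the front edge, which matches the 10 mm buffers. A cruder line fit in the same script gave 0.1° for the door. I discounted it because it took in stray pixels.
- **Forces:** the highest reading I saw was about 6 N, in the first closing push. The arm finished clear of everything.
- **Rest of the scene:** the shelf board is still in the rack. In the last pictures the other things look unmoved.

**What went wrong:** after the first push the door sprang back about 4 mm off the buffers when I backed off quickly. I pushed it again lightly and withdrew slowly, and it stayed shut.

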